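Lay the finished handpieces on their outline trays

TASK

Pick out the four silver handpieces that have a head fitted and lay each one flat on the white tray whose dark outline has the same head, squarely on its outline with its head over the outline's head. Set them down gently, without dropping them, and leave the two bare bodies (no head) that lie among them where they are.

Things in the scene. Friction and masses are not known exactly. Their poses are not given: they have to be found in the camera images.
- piece_drill_centre (a point): Loose handpiece lying flat: silver block 70 long x 34 wide x 38 mm high with a straight slim spindle, 12 mm wide, running 35 mm straight forward on its front end (105 mm long in all, 0.22 kg). The point is the block's centre, 19 mm above its underside; +x points from the block to the head, y across its width, z up. It starts within 15 degrees of pointing along world +x.
- piece_disc_centre (a point): Loose handpiece lying flat: silver block 70 long x 34 wide x 38 mm high with a round flat disc of 40 mm diameter on its front end (105 mm long in all, 0.22 kg). The point is the block's centre, 19 mm above its underside; +x points from the block to the head, y across its width, z up. It starts within 15 degrees of pointing along world +x.
- piece_tee_centre (a point): Loose handpiece lying flat: silver block 70 long x 34 wide x 38 mm high with a T-shaped cross bar, 52 mm wide, reaching equally to both sides on its front end (105 mm long in all, 0.22 kg). The point is the block's centre, 19 mm above its underside; +x points from the block to the head, y across its width, z up. It starts within 15 degrees of pointing along world +x.
- piece_elbow_centre (a point): Loose handpiece lying flat: silver block 70 long x 34 wide x 38 mm high with an L-shaped elbow: a 12 mm neck whose end turns 40 mm to its left side (+y) on its front end (105 mm long in all, 0.22 kg). The point is the block's centre, 19 mm above its underside; +x points from the block to the head, y across its width, z up. It starts within 15 degrees of pointing along world +x.
- tray_drill: Fixed white tray, a flat slab 116 x 74 x 8 mm, with the dark outline of the handpiece with a straight slim spindle, 12 mm wide, running 35 mm straight forward. Origin: centre of its underside, on the bench. +x points along it to the outline's head, within 15 degrees of world +x; z up. The block part of the outline (70 x 34 mm) is centred at x = -20 mm, y = 0.
- tray_disc: Fixed white tray, a flat slab 116 x 74 x 8 mm, with the dark outline of the handpiece with a round flat disc of 40 mm diameter. Origin: centre of its underside, on the bench. +x points along it to the outline's head, within 15 degrees of world +x; z up. The block part of the outline (70 x 34 mm) is centred at x = -20 mm, y = 0.
- tray_tee: Fixed white tray, a flat slab 116 x 74 x 8 mm, with the dark outline of the handpiece with a T-shaped cross bar, 52 mm wide, reaching equally to both sides. Origin: centre of its underside, on the bench. +x points along it to the outline's head, within 15 degrees of world +x; z up. The block part of the outline (70 x 34 mm) is centred at x = -20 mm, y = 0.
- tray_elbow: Fixed white tray, a flat slab 116 x 74 x 8 mm, with the dark outline of the handpiece with an L-shaped elbow: a 12 mm neck whose end turns 40 mm to its left side (+y). Origin: centre of its underside, on the bench. +x points along it to the outline's head, within 15 degrees of world +x; z up. The block part of the outline (70 x 34 mm) is centred at x = -20 mm, y = 0.
- bare_a_centre (a point): Loose bare handpiece body, the same silver block (70 x 34 x 38 mm) with no head on its front end, lying among the rest. To be left where it is. The point is its centre, 19 mm above its underside; x along its length, z up.
- bare_b_centre (a point): Loose bare handpiece body, the same silver block (70 x 34 x 38 mm) with no head on its front end, lying among the rest. To be left where it is. The point is its centre, 19 mm above its underside; x along its length, z up.
Not all that is in view belongs to the job. What is shaped like the part that bears piece_elbow_centre but red is not meant. What is shaped like the part that bears piece_disc_centre but orange or pink is not meant.

How it is judged:
By the outcome, as a careful person would: the job done as asked, in the order asked, and still so for the second after the job is handed in, with the robot touching nothing.
It also fails if it takes over 118 s, if anything falls off the work surface, if the arm or the gripper's body presses on something with over 40 N, if the wrist force passes 120 N, or if a joint passes its speed limit or range.

ROBOT

A 7-joint arm with a two-finger parallel gripper is mounted at the origin on the work surface. World frame = base frame: x ahead of the robot, y to its left, z up, the work surface at z = 0. Lengths are in m, angles in rad, forces in N, time in s.
With the tool pointing down it reaches from about 0.4 to 0.875 m from the base axis. Payload 6.5 kg.
Tool frame: the origin (TCP) lies on the centre line of the jaws, within the pads' length; the fingertips stand 19 mm ahead of it and the grasp point (between the pads) is the TCP; z points along the fingers, y is the line along which they close (so a half turn about z gives the same grasp; the last joint's range is limited). The gripper opens to 88 mm and grips with 3 to 60 N. Pads are 18 mm wide; open, the fingers measure 123 mm over their backs; the gripper's body (75 mm by 187 mm) begins 45 mm behind the grasp point.
Start: joints at [1.254, 0.536, -0.004, 1.538, 0.003, 1.067, -0.071], TCP at [0.161, -0.63, 0.226] pointing down, gripper open.
Joint ranges: [-2.7, 2.7], [-0.37, 2.16], [-1.27, 1.26], [0.24, 2.4], [-1.31, 4.45], [0.19, 1.91], [-2.76, 2.76]. Speed limits (rad/s): [2.39, 2.39, 3.14, 3.14, 3.14, 3.14, 3.14].

INTERFACE

Orientations are given as a unit quaternion [w, x, y, z].
In Python, from bench import observe, camera, finish_job, boxes_of, landmark_of gives the robot as it stands. The module is installed in compiled form; this text tells all that it offers.
- The arm moves only by the tool servo_tool, never from a script. Its argument "motion" is a list of rows, each an object of numbers: "dx", "dy", "dz": the shift along the tool's x, y, z in mm; "roll": the turn about the tool's z in rad; "fingers": the gripper's target within -1 to 1 (shut at 1, half-way at 0, fully open at -1). In form: [{"dx": .., "dy": .., "dz": .., "roll": .., "fingers": ..}, ...]. A call has 1 to 12 rows; each row shifts and turns the commanded pose from where the row before left it, along the tool's axes as they then stand; what a row does not reach is not made up. A row lasts 1/10 s, in which the tool goes at most 50 mm and 8.59 degrees, less where a joint would pass 70% of its speed; a pose out of reach is approached as far as the arm can. A call with a gripper value outside its range is refused whole. The fingers move at their own pace and stop on an object; the grip force is fixed at half the most. Time passes only in rows, so rows that do not move let the fingers close. It gives the time, the measured TCP pose, the force, the opening and the grip force at its end, in the units of the state.
- observe(): the state, without advancing time (a new reading comes with each control period).
- camera(name): name is "scene" or "top"; returns a dict with "color" (384x512x3 uint8, red, green, blue), "fx", "fy", "cx", "cy" (pixels), "cam_to_world" (4x4, takes a point from camera to world coordinates). Camera axes: x right, y up, looking along -z (the intrinsics and any distortion apply to the point x, -y, -z); pixel columns grow to the right and rows downward; lengths in m; the calibration is good to about 2 mm. A picture is of the moment at which its call begins. There is no depth.
- finish_job(): hands the job in; it is judged then, once.
Trained networks look in the newest picture that a camera, given by its name, has taken for a name from the list of things; names that differ only in an ending like _2 or _b are one class to them, and where a whole thing is asked for, a point or a joint stands for the part that bears it (a point fixed in the world has none). Each returns a list of dicts, best first, with "confidence" (0 to 1); they miss things now and then, are a little off and sometimes report something else, mostly with a low value. They report only what shows in the picture. A call takes as long as a camera call. They do not tell look-alikes from the thing itself.
- boxes_of(camera, query): "position" ([x, y, z] in m, in world coordinates, good to about 4 mm: the middle of the surface that is visible of it).
- landmark_of(camera, query): "position" ([x, y, z] in m, in world coordinates, good to about 4 mm: a listed point, or the origin of a listed thing).
The state is a dict: "time": time; "joints": joint angles; "qvel": joint speeds; "effort": joint torques, N m; "ee_pos": TCP position; "tcp_rot": TCP orientation; "force": force on the tool from outside, world axes, zero at the start; "moment": the same for the moment, N m; "opening": finger opening in m; "grasp_force": force on a finger pad.
Only numpy, scipy, OpenCV 4.12 (cv2) and the standard library are available. Lean on these libraries where they do the work, as an engineer would, in place of code of your own. Each camera call takes 0.05 s, during which the arm holds its last target. There are 200 camera calls.

## Working session

There is one attempt and no reset: what is moved stays moved. The work goes in short steps, Python scripts to look and compute and a tool call to move; the robot and the scene stay as the last step left them, time stands still between calls to the robot, and variables do not carry over. Pictures are saved under pics/ and viewed, at most 14 in all, crops included, and the job is handed in when it is done.

Besides the shell and the picture viewer there is one more tool, called after "Emit:" as a command line: name --argument value ..., lists and objects as JSON in quotes. servo_tool: Moves the arm, as the interface text tells. Its arguments: {"type":"object","properties":{"motion":{"type":"array","items":{"type":"object","properties":{"dx":{"type":"number"},"dy":{"type":"number"},"dz":{"type":"number"},"roll":{"type":"number"},"fingers":{"type":"number"}}}}},"required":["motion"]}

```bash
mkdir -p pics; cat > h.py <<'E'
import numpy as np,cv2
from bench import *
def snap(n,f,crop=None,s=1):
    c=camera(n); im=c["color"][:,:,::-1].copy()
    np.savez(n+'.npz',**{k:np.array(v) for k,v in c.items()})
    if crop: x0,y0,x1,y1=crop; im=im[y0:y1,x0:x1]
    if s!=1: im=cv2.resize(im,None,fx=s,fy=s,interpolation=cv2.INTER_CUBIC)
    cv2.imwrite('pics/'+f,im); return c
def p2w(c,u,v,z):
    T=np.array(c["cam_to_world"]); d=T[:3,:3]@np.array([(u-c["cx"])/c["fx"],-(v-c["cy"])/c["fy"],-1]); o=T[:3,3]
    return o+d*(z-o[2])/d[2]
def w2p(c,p):
    T=np.array(c["cam_to_world"]); q=T[:3,:3].T@(np.array(p)-T[:3,3]); return c["cx"]+c["fx"]*q[0]/-q[2], c["cy"]+c["fy"]*-q[1]/-q[2]
E
python3 - <<'E'
from h import *
c=snap('top','t1.png',s=1.56); print({k:v for k,v in c.items() if k!='color'})
snap('scene','s1.png',s=1.56)
for n in ['piece_drill_centre','piece_disc_centre','piece_tee_centre','piece_elbow_centre','tray_drill','tray_disc','tray_tee','tray_elbow','bare_a_centre']:
    for d in landmark_of('top',n): print(n,np.round(d['position'],3),round(d['confidence'],2),np.round(w2p(c,d['position'])))
s=observe();print(s['ee_pos'],s['tcp_rot'],s['time'],s['opening'])
E
```

```text
{'fx': 427.29482518700763, 'fy': 427.29482518700763, 'cx': 257.1309442113513, 'cy': 190.9805159341488, 'cam_to_world': array([[ 0.011362  ,  0.99381534, -0.11046253,  0.26733172],
       [-0.99990136,  0.01220431,  0.00695215,  0.07533332],
       [ 0.00825727,  0.11037264,  0.99385597,  1.61138421],
       [ 0.        ,  0.        ,  0.        ,  1.        ]])}
piece_drill_centre [ 0.603 -0.329  0.015] 0.53 [361. 151.]
piece_drill_centre [ 0.465 -0.164  0.019] 0.49 [318. 186.]
piece_drill_centre [ 0.624 -0.167  0.017] 0.27 [318. 145.]
piece_disc_centre [ 0.253 -0.426  0.021] 0.81 [389. 244.]
piece_disc_centre [ 0.255 -0.229  0.018] 0.57 [336. 243.]
piece_disc_centre [ 0.464 -0.167  0.021] 0.49 [319. 186.]
piece_tee_centre [ 0.62  -0.165  0.015] 0.83 [318. 146.]
piece_elbow_centre [0.328 0.576 0.023] 0.54 [118. 220.]
piece_elbow_centre [0.443 0.316 0.023] 0.52 [190. 190.]
piece_elbow_centre [0.26  0.314 0.012] 0.49 [189. 240.]
piece_elbow_centre [ 0.619 -0.167  0.017] 0.44 [318. 146.]
tray_drill [ 0.469  0.161 -0.003] 0.87 [232. 185.]
tray_disc [ 0.62  -0.012 -0.003] 0.9 [278. 147.]
tray_tee [0.473 0.003 0.002] 0.76 [273. 184.]
tray_elbow [0.618 0.152 0.002] 0.72 [235. 146.]
bare_a_centre [ 0.448 -0.327  0.017] 0.54 [361. 191.]
[ 0.161359   -0.62963445  0.22582081] [-4.47415162e-06  9.92141912e-01  1.25117648e-01 -1.17709126e-05] 0.55 0.08797471224576345
```

View pics/t1.png

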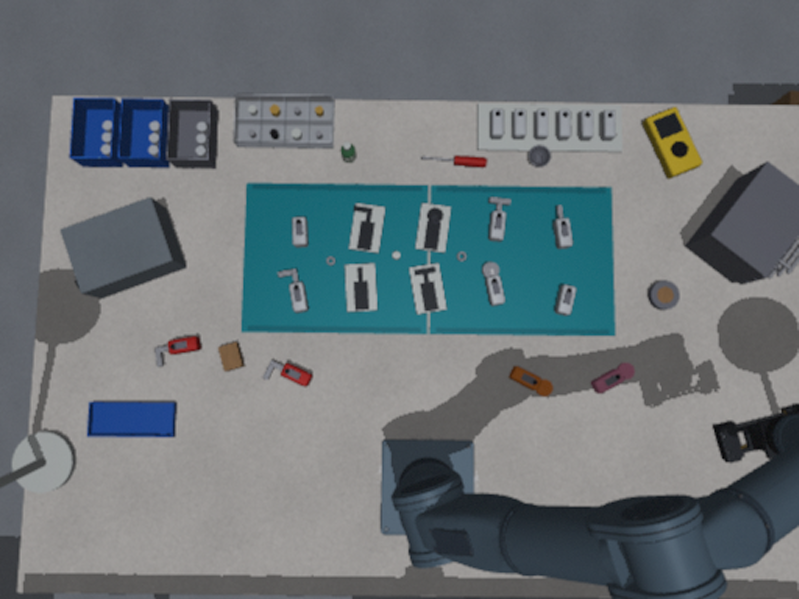

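View pics/s1.png

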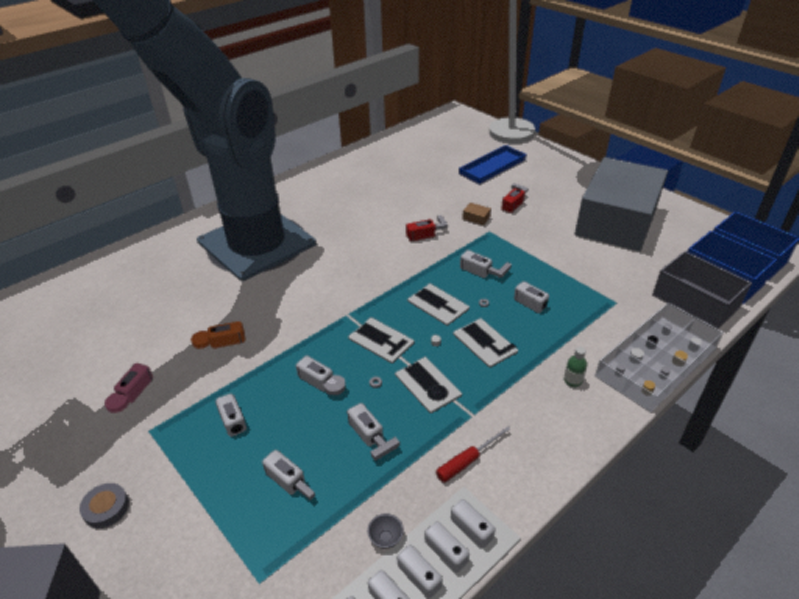

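The top view shows these on the mat (800 px picture): tee piece at (498,222), drill (563,228), disc (494,288), elbow (296,292), and the bare bodies at (300,231) and (567,298). The trays are elbow (367,228), disc (433,228), drill (361,288) and tee (428,290). The red elbows at (183,346) and (295,373) and the orange and pink discs at (531,381) and (613,377) lie off the mat and are decoys. I'll confirm with a crop and measure the poses.

```bash
cat > fit.py <<'E'
from h import *
from scipy.optimize import minimize
def softmask(c):
    im=c["color"].astype(float); # teal: r much lower than b
    r,g,b=im[...,0],im[...,1],im[...,2]
    s=(r/(np.maximum(g,b)+1)); return np.clip((s-0.25)/0.5,0,1)
HEADS={'drill':[(35,-6,70,6)],'disc':[],'tee':[(35,-6,58,6),(58,-26,70,26)],'elbow':[(35,-6,58,6),(58,-6,70,34)],'bare':[]}
def hulls(kind):
    H=[]
    def box(x0,y0,x1,y1,z0,z1): return np.array([(x,y,z) for x in(x0,x1) for y in (y0,y1) for z in(z0,z1)],float)
    if kind=='tray': return [box(-58,-37,58,37,0,8)]
    H.append(box(-35,-17,35,17,0,38))
    for a in HEADS[kind]: H.append(box(*a,13,25))
    if kind=='disc':
        t=np.linspace(0,2*np.pi,24); H.append(np.array([(50+20*np.cos(a),20*np.sin(a),z) for a in t for z in(13,25)]))
    return H
S=8
def render(c,kind,x,y,th,z,win):
    x0,y0,x1,y1=win; im=np.zeros(((y1-y0)*S,(x1-x0)*S),np.uint8)
    R=np.array([[np.cos(th),-np.sin(th),0],[np.sin(th),np.cos(th),0],[0,0,1]])
    for h in hulls(kind):
        P=(h/1000)@R.T+[x,y,z]; uv=np.array([w2p(c,p) for p in P])
        q=((uv+0.5-[x0,y0])*S*16).astype(np.int32)
        cv2.fillConvexPoly(im,cv2.convexHull(q),255,shift=4)
    im=cv2.GaussianBlur(im,(0,0),S*0.5)
    return cv2.resize(im,(x1-x0,y1-y0),interpolation=cv2.INTER_AREA)/255.
def fit(cs,kind,x,y,th=0,z=0.0,free_th=True):
    ms=[]
    for c in cs:
        u,v=w2p(c,(x,y,z)); r=int(100*c["fx"]/1000/np.linalg.norm(np.array(c["cam_to_world"])[:3,3]-[x,y,z])) +5
        win=(int(u)-r,int(v)-r,int(u)+r,int(v)+r); m=softmask(c)
        if kind=='tray': m=cv2.morphologyEx(m,cv2.MORPH_CLOSE,np.ones((13,13)))
        ms.append((c,win,m[win[1]:win[3],win[0]:win[2]]))
    def cost(p): return sum(((render(c,kind,x+p[0]/1000,y+p[1]/1000,th+p[2]/100,z,w)-m)**2).sum() for c,w,m in ms)
    best=None
    for t0 in (-15,0,15):
        r=minimize(cost,[0,0,t0],method='Nelder-Mead',options=dict(initial_simplex=[[0,0,t0],[8,0,t0],[0,8,t0],[0,0,t0+10]],xatol=.05,fatol=.01))
        if best is None or r.fun<best.fun: best=r
    p=best.x; return x+p[0]/1000,y+p[1]/1000,th+p[2]/100,best.fun
ITEMS=[('drill',.603,-.329),('disc',.46,-.165),('tee',.62,-.165),('elbow',.443,.316),('bare',.448,-.327),('bare',.61,.31)]
TRAYS=[('drill',.469,.161),('disc',.62,-.012),('tee',.473,.003),('elbow',.618,.152)]
E
python3 - <<'E'
from fit import *
t=snap('top','t2.png',(155,112,400,217),3.2); s=camera('scene')
for nm,cs in (('top',[t]),('scene',[s]),('both',[t,s])):
    print(nm)
    for k,x,y in ITEMS: print(k,np.round(fit(cs,k,x,y),4))
    for k,x,y in TRAYS: print('tray',k,np.round(fit(cs,'tray',x,y),4))
cv2.imwrite('pics/m.png',np.hstack([softmask(t),softmask(s)])*255)
E
```

```text
top
drill [ 0.6096 -0.3261  0.1279  4.9249]
disc [ 4.680000e-01 -1.598000e-01  2.096000e-01  3.409846e+02]
tee [ 6.248000e-01 -1.660000e-01 -1.035000e-01  3.613923e+02]
elbow [4.444000e-01 3.122000e-01 2.127000e-01 6.029866e+02]
bare [ 4.459000e-01 -3.296000e-01 -2.458000e-01  3.759871e+02]
bare [6.040000e-01 3.137000e-01 7.100000e-02 1.602857e+02]
tray drill [4.816000e-01 1.646000e-01 7.020000e-02 6.547088e+02]
tray disc [ 6.029000e-01 -9.200000e-03 -9.390000e-02  8.948311e+02]
tray tee [4.760000e-01 1.700000e-03 1.483000e-01 8.272494e+02]
tray elbow [ 6.051000e-01  1.522000e-01 -9.490000e-02  8.128236e+02]
scene
drill [ 6.088000e-01 -3.271000e-01  1.225000e-01  5.420095e+02]
disc [ 4.6840000e-01 -1.6030000e-01  1.9610000e-01  1.3640532e+03]
tee [ 6.2450000e-01 -1.6640000e-01 -1.2310000e-01  1.2654898e+03]
elbow [4.4470000e-01 3.1100000e-01 2.1640000e-01 1.8376688e+03]
bare [ 4.4530000e-01 -3.3050000e-01 -2.2090000e-01  1.5055344e+03]
bare [6.0300000e-01 3.1250000e-01 7.5600000e-02 1.1598111e+03]
tray drill [ 5.3570000e-01  1.5680000e-01 -1.2740000e-01  2.5398075e+03]
tray disc [ 6.
[... 297 characters left out ...]
10000e-01  1.9790000e-01  1.7057888e+03]
tee [ 6.2450000e-01 -1.6650000e-01 -1.1370000e-01  1.6283535e+03]
elbow [4.4440000e-01 3.1180000e-01 2.1530000e-01 2.4416287e+03]
bare [ 4.4540000e-01 -3.3020000e-01 -2.3010000e-01  1.8827808e+03]
bare [6.036000e-01 3.130000e-01 6.330000e-02 1.321203e+03]
tray drill [4.9370000e-01 1.6470000e-01 7.8300000e-02 3.2330326e+03]
tray disc [ 6.1840000e-01 -1.1300000e-02 -1.1000000e-01  3.2506237e+03]
tray tee [ 5.3460000e-01  8.0000000e-04 -7.8400000e-02  3.4104658e+03]
tray elbow [ 6.1500000e-01  1.5130000e-01 -1.0940000e-01  2.8519298e+03][ WARN:0@42.642] global loadsave.cpp:1063 imwrite_ Unsupported depth image for selected encoder is fallbacked to CV_8U.
```

View pics/t2.png

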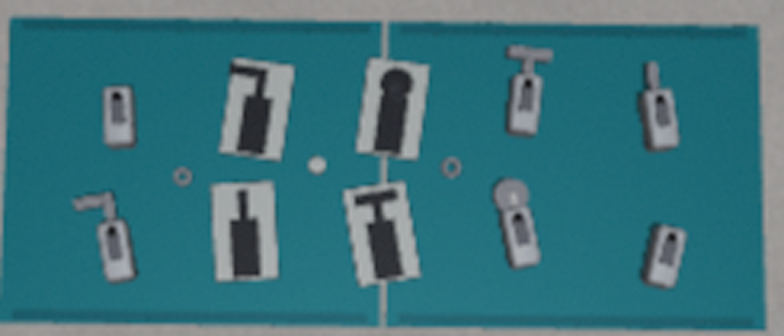

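The crop confirms all four heads and trays. The fit window was too wide and took in neighbours, so I'm restricting it.

```bash
python3 - <<'E'
s=open('fit.py').read()
s=s.replace("""        ms.append((c,win,m[win[1]:win[3],win[0]:win[2]]))
""","""        if kind=='tray': m=np.minimum(m,cv2.dilate(cv2.morphologyEx(m,cv2.MORPH_OPEN,np.ones((5,5))),np.ones((3,3)))) 
        w=np.zeros(m.shape,np.uint8); R=.072 if kind=='tray' else .065; ox=0 if kind=='tray' else .018
        ring=np.array([w2p(c,(x+ox+R*np.cos(a),y+R*np.sin(a)*.95,z+.01)) for a in np.linspace(0,6.28,40)]).round().astype(np.int32)
        cv2.fillConvexPoly(w,ring,1)
        ms.append((c,win,m[win[1]:win[3],win[0]:win[2]],w[win[1]:win[3],win[0]:win[2]]))
""").replace("-m)**2).sum() for c,w,m in ms","-m)**2*k).sum()*(1 if c['fx']==ms[0][0]['fx'] else .5) for c,w,m,k in ms").replace("dx(","dx(")
open('fit.py','w').write(s)
E
cat > run.py <<'E'
from fit import *
import sys
t=camera('top'); s=camera('scene')
for nm,cs in (('top',[t]),('scene',[s]),('both',[t,s])):
    print(nm)
    for k,x,y in ITEMS: print(k,np.round(fit(cs,k,x,y),4))
    for k,x,y in TRAYS: print('tray',k,np.round(fit(cs,'tray',x,y),4))
E
sed -i "s/('drill',.469,.161),('disc',.62,-.012),('tee',.473,.003)/('drill',.469,.161),('disc',.62,-.012),('tee',.469,.003)/" fit.py
python3 run.py
```

```text
top
drill [ 0.6093 -0.3262  0.1252  4.5892]
disc [ 0.4679 -0.1598  0.2087  5.5605]
tee [ 0.6248 -0.166  -0.1031  6.4569]
elbow [0.4446 0.312  0.218  7.5991]
bare [ 0.4458 -0.3297 -0.2428  3.1246]
bare [0.6039 0.3136 0.0593 3.3957]
tray drill [ 0.4746  0.164   0.0699 49.7648]
tray disc [ 6.191000e-01 -1.120000e-02 -9.720000e-02  1.127625e+02]
tray tee [4.74200e-01 1.50000e-03 1.52400e-01 9.59628e+01]
tray elbow [  0.6154   0.1518  -0.1138 101.6067]
scene
drill [ 0.6088 -0.327   0.1181 40.9324]
disc [ 0.4683 -0.1601  0.1879 17.1909]
tee [ 0.624  -0.1663 -0.1233 27.1013]
elbow [0.444  0.3113 0.1949 9.6586]
bare [ 0.4437 -0.3301 -0.2204 25.6091]
bare [ 0.6017  0.3129 -0.0147 12.4021]
tray drill [4.703000e-01 1.622000e-01 2.550000e-02 1.041883e+02]
tray disc [ 6.180000e-01 -1.170000e-02 -1.238000e-01  1.684817e+02]
tray tee [4.696000e-01 1.000000e-04 1.503000e-01 1.099646e+02]
tray elbow [ 6.154000e-01  1.510000e-01 -1.267000e-01  1.405242e+02]
both
drill [ 0.6092 -0.3266  0.1236 26.0403]
disc [ 0.468  -0.16    0.2056 14.7001]
tee [ 0.6245 -0.1663 -0.1116 21.2871]
elbow [ 0.4443  0.312   0.2055 13.158 ]
bare [ 0.4453 -0.33   -0.2337 17.4142]
bare [ 0.6034  0.3134  0.0642 11.0048]
tray drill [4.734000e-01 1.635000e-01 6.460000e-02 1.047755e+02]
tray disc [ 6.183000e-01 -1.130000e-02 -1.100000e-01  1.982043e+02]
tray tee [4.726000e-01 1.100000e-03 1.616000e-01 1.529645e+02]
tray elbow [ 6.156000e-01  1.514000e-01 -1.225000e-01  1.724744e+02]
```

```bash
sed -i "/MORPH_CLOSE/d" fit.py; sed -i "s/for k,x,y in ITEMS/for k,x,y in []/" run.py
python3 run.py; python3 - <<'E'
from fit import *
d=dict(np.load('top.npz')); m=softmask(d); cv2.imwrite('pics/m.png',cv2.resize((m*255).astype(np.uint8)[112:217,155:400],None,fx=3.2,fy=3.2))
E
```

```text
top
tray drill [ 0.4721  0.1639  0.0694 11.4373]
tray disc [ 6.22600e-01 -1.05000e-02 -1.30900e-01  1.51821e+01]
tray tee [4.71600e-01 1.70000e-03 1.77500e-01 1.72391e+01]
tray elbow [ 0.6197  0.1517 -0.1328 10.3664]
scene
tray drill [0.4725 0.1631 0.0785 7.5653]
tray disc [ 6.22800e-01 -1.19000e-02 -1.28400e-01  1.73761e+01]
tray tee [4.71600e-01 7.00000e-04 1.74600e-01 1.37219e+01]
tray elbow [ 0.62    0.1504 -0.1305  8.6033]
both
tray drill [ 0.4722  0.1639  0.0702 15.824 ]
tray disc [ 6.22600e-01 -1.13000e-02 -1.30900e-01  2.57746e+01]
tray tee [4.71500e-01 1.40000e-03 1.81300e-01 2.48832e+01]
tray elbow [ 0.6197  0.1514 -0.1325 15.6117]
```

View pics/m.png

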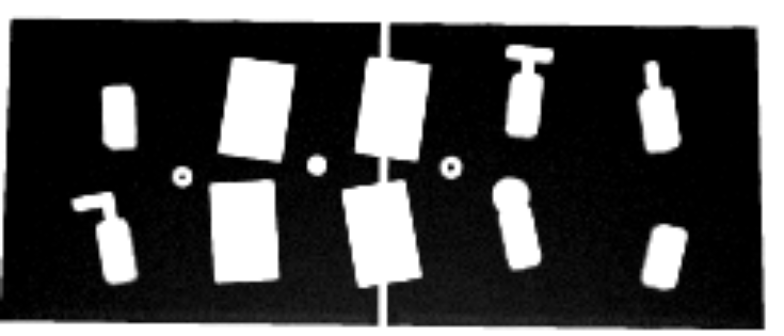

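The mask is clean and the two cameras agree to about 1.5 mm. Moving to the drill piece.

```bash
cat > go.py <<'E'
import sys
from h import *
P={'drill':(.609,-.3266,.123),'disc':(.468,-.160,.202),'tee':(.6245,-.1663,-.111),'elbow':(.4443,.312,.206)}
T={'drill':(.4722,.1637,.072),'disc':(.6227,-.0115,-.130),'tee':(.4716,.001,.178),'elbow':(.6198,.151,-.1315)}
def yaw(): 
    q=observe()['tcp_rot']; return 2*np.arctan2(q[2],q[1])
def to(x,y,z,th):
    s=observe(); p=s['ee_pos']; a=yaw(); a=(a+np.pi/2)%np.pi-np.pi/2
    d=np.array([x,y,z])-p; c,si=np.cos(th),np.sin(th)
    print('roll %.3f | after roll dx %.1f dy %.1f dz %.1f'%(a-th,1e3*(c*d[0]+si*d[1]),1e3*(si*d[0]-c*d[1]),-1e3*d[2]),'pos',np.round(p,4),'yaw %.4f t %.2f open %.3f'%(a,s['time'],s['opening']))
k,w,z=sys.argv[1],sys.argv[2],float(sys.argv[3])
if w=='p': x,y,th=P[k]
else:
    x,y,th=T[k]; x-=.02*np.cos(th); y-=.02*np.sin(th)
to(x,y,z,th)
E
python3 go.py drill p 0.1
```

```text
roll 0.128 | after roll dx 481.5 dy -245.8 dz 125.8 pos [ 0.1613 -0.6296  0.2258] yaw 0.2509 t 0.85 open 0.088
```

Emit:
servo_tool --motion '[{"roll": 0.128,"fingers": -1},{"dx": 40,"dy": -20,"dz": 5,"fingers": -1},{"dx": 40,"dy": -20,"dz": 5,"fingers": -1},{"dx": 40,"dy": -20,"dz": 5,"fingers": -1},{"dx": 40,"dy": -20,"dz": 5,"fingers": -1},{"dx": 40,"dy": -20,"dz": 5,"fingers": -1},{"dx": 40,"dy": -20,"dz": 10,"fingers": -1},{"dx": 40,"dy": -20,"dz": 10,"fingers": -1},{"dx": 40,"dy": -20,"dz": 10,"fingers": -1},{"dx": 40,"dy": -20,"dz": 10,"fingers": -1},{"dx": 40,"dy": -20,"dz": 10,"fingers": -1},{"dx": 40,"dy": -20,"dz": 10,"fingers": -1}]'

```text
invalid input
```

```bash
python3 go.py drill p 0.1
```

```text
roll 0.128 | after roll dx 481.5 dy -245.8 dz 125.8 pos [ 0.1613 -0.6296  0.2258] yaw 0.2509 t 0.85 open 0.088
```

Emit:
servo_tool --motion '[{"dx": 0,"dy": 0,"dz": 0,"roll": 0.128,"fingers": -1},{"dx": 40,"dy": -20,"dz": 5,"roll": 0,"fingers": -1},{"dx": 40,"dy": -20,"dz": 5,"roll": 0,"fingers": -1},{"dx": 40,"dy": -20,"dz": 5,"roll": 0,"fingers": -1},{"dx": 40,"dy": -20,"dz": 5,"roll": 0,"fingers": -1},{"dx": 40,"dy": -20,"dz": 5,"roll": 0,"fingers": -1},{"dx": 40,"dy": -20,"dz": 10,"roll": 0,"fingers": -1},{"dx": 40,"dy": -20,"dz": 10,"roll": 0,"fingers": -1},{"dx": 40,"dy": -20,"dz": 10,"roll": 0,"fingers": -1},{"dx": 40,"dy": -20,"dz": 10,"roll": 0,"fingers": -1},{"dx": 40,"dy": -20,"dz": 10,"roll": 0,"fingers": -1},{"dx": 40,"dy": -20,"dz": 10,"roll": 0,"fingers": -1}]'

```text
time: 2.05
ee_pos: [0.5725, -0.3563, 0.1405]
tcp_rot: [0.0, 0.998, 0.061, 0.0]
force: [0.3, -0.2, 0.2]
opening: 0.0884
grasp_force: 0.0
```

```bash
python3 go.py drill p 0.1
```

```text
roll -0.000 | after roll dx 39.9 dy -25.0 dz 40.5 pos [ 0.5725 -0.3563  0.1405] yaw 0.1228 t 2.05 open 0.088
```

Emit:
servo_tool --motion '[{"dx": 20,"dy": -12,"dz": 20,"roll": 0,"fingers": -1},{"dx": 20,"dy": -13,"dz": 20,"roll": 0,"fingers": -1},{"dx": 0,"dy": 0,"dz": 0,"roll": 0,"fingers": -1},{"dx": 0,"dy": 0,"dz": 0,"roll": 0,"fingers": -1}]'

```text
time: 2.45
ee_pos: [0.6072, -0.3279, 0.1006]
tcp_rot: [0.0, 0.998, 0.062, -0.001]
force: [0.5, -1.2, 0.4]
opening: 0.0878
grasp_force: 0.0
```

```bash
python3 go.py drill p 0.024; python3 - <<'E'
from h import *
snap('top','a1.png',(300,100,420,190),4)
snap('scene','a2.png',(130,230,330,370),3)
a=cv2.imread('pics/a1.png');b=cv2.imread('pics/a2.png')
H=400
cv2.imwrite('pics/a.png',np.hstack([cv2.resize(a,(360,300)),cv2.resize(b,(430,300))]))
E
```

```text
roll 0.000 | after roll dx 1.9 dy -1.1 dz 76.6 pos [ 0.6072 -0.3279  0.1006] yaw 0.1234 t 2.45 open 0.088
```

View pics/a.png

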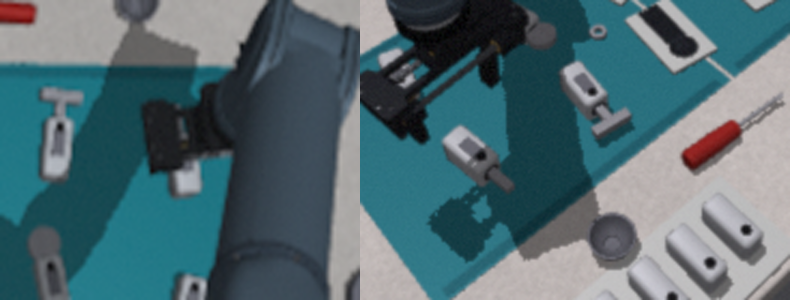

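The gripper hangs over the drill piece (top-crop spindle end at about (183,190)) and nothing is in the way. Descending and gripping.

Emit:
servo_tool --motion '[{"dx": 2,"dy": -1,"dz": 25,"roll": 0,"fingers": -1},{"dx": 0,"dy": 0,"dz": 25,"roll": 0,"fingers": -1},{"dx": 0,"dy": 0,"dz": 17,"roll": 0,"fingers": -1},{"dx": 0,"dy": 0,"dz": 9.5,"roll": 0,"fingers": -1},{"dx": 0,"dy": 0,"dz": 0,"roll": 0,"fingers": -1},{"dx": 0,"dy": 0,"dz": 0,"roll": 0,"fingers": 1},{"dx": 0,"dy": 0,"dz": 0,"roll": 0,"fingers": 1},{"dx": 0,"dy": 0,"dz": 0,"roll": 0,"fingers": 1},{"dx": 0,"dy": 0,"dz": 0,"roll": 0,"fingers": 1},{"dx": 0,"dy": 0,"dz": 0,"roll": 0,"fingers": 1},{"dx": 0,"dy": 0,"dz": 0,"roll": 0,"fingers": 1},{"dx": 0,"dy": 0,"dz": 0,"roll": 0,"fingers": 1}]'

```text
time: 3.75
ee_pos: [0.6095, -0.3262, 0.0244]
tcp_rot: [-0.0, 0.998, 0.061, -0.0]
force: [-0.7, 3.4, 2.6]
opening: 0.0343
grasp_force: 1.8
```

```bash
python3 go.py drill p 0.024; python3 go.py drill t 0.13
```

```text
roll -0.000 | after roll dx -0.6 dy 0.4 dz 0.4 pos [ 0.6095 -0.3262  0.0244] yaw 0.1228 t 3.75 open 0.034
roll 0.051 | after roll dx -121.7 dy -498.5 dz -105.6 pos [ 0.6095 -0.3262  0.0244] yaw 0.1228 t 3.75 open 0.034
```

Emit:
servo_tool --motion '[{"dx": 0,"dy": 0,"dz": 0,"roll": 0,"fingers": 1},{"dx": 0,"dy": 0,"dz": 0,"roll": 0,"fingers": 1},{"dx": 0,"dy": 0,"dz": -10,"roll": 0,"fingers": 1},{"dx": 0,"dy": 0,"dz": -25,"roll": 0,"fingers": 1},{"dx": 0,"dy": 0,"dz": -35,"roll": 0,"fingers": 1},{"dx": 0,"dy": 0,"dz": -25,"roll": 0,"fingers": 1},{"dx": 0,"dy": 0,"dz": -10,"roll": 0.051,"fingers": 1},{"dx": 0,"dy": 0,"dz": 0,"roll": 0,"fingers": 1}]'

```text
time: 4.55
ee_pos: [0.611, -0.3277, 0.1323]
tcp_rot: [0.001, 0.999, 0.035, 0.002]
force: [-0.4, -0.1, -0.1]
opening: 0.0008
grasp_force: 0.0
```

Emit:
servo_tool --motion '[{"dx": -6,"dy": -20,"dz": 0,"roll": 0,"fingers": 1},{"dx": -10,"dy": -42,"dz": 0,"roll": 0,"fingers": 1},{"dx": -10,"dy": -42,"dz": 0,"roll": 0,"fingers": 1},{"dx": -10,"dy": -42,"dz": 0,"roll": 0,"fingers": 1},{"dx": -10,"dy": -42,"dz": 0,"roll": 0,"fingers": 1},{"dx": -10,"dy": -42,"dz": 0,"roll": 0,"fingers": 1},{"dx": -10,"dy": -42,"dz": 0,"roll": 0,"fingers": 1},{"dx": -10,"dy": -42,"dz": 0,"roll": 0,"fingers": 1},{"dx": -10,"dy": -42,"dz": 0,"roll": 0,"fingers": 1},{"dx": -10,"dy": -42,"dz": 0,"roll": 0,"fingers": 1},{"dx": -10,"dy": -42,"dz": 0,"roll": 0,"fingers": 1},{"dx": -10,"dy": -42,"dz": 0,"roll": 0,"fingers": 1}]'

```text
time: 5.75
ee_pos: [0.4583, 0.1471, 0.129]
tcp_rot: [0.0, 0.999, 0.036, -0.0]
force: [0.4, 0.4, 0.7]
opening: 0.0003
grasp_force: 0.0
```

Emit:
servo_tool --motion '[{"dx": -6,"dy": -16,"dz": 0,"roll": 0,"fingers": 1},{"dx": 0,"dy": 0,"dz": 0,"roll": 0,"fingers": 1},{"dx": 0,"dy": 0,"dz": 0,"roll": 0,"fingers": 1},{"dx": 0,"dy": 0,"dz": 0,"roll": 0,"fingers": 1}]'

```text
time: 6.15
ee_pos: [0.4526, 0.1597, 0.1291]
tcp_rot: [0.0, 0.999, 0.035, -0.0]
force: [1.4, -0.5, 0.5]
opening: 0.0003
grasp_force: 0.0
```

```bash
python3 go.py drill t 0.0324
```

```text
roll -0.002 | after roll dx -0.2 dy -2.6 dz 96.7 pos [0.4526 0.1597 0.1291] yaw 0.0697 t 6.15 open 0.000
```

The grip failed: the fingers are shut with nothing between them. Looking at where the piece is.

```bash
python3 - <<'E'
from fit import *
t=snap('top','b1.png',(300,110,400,190),4)
s=snap('scene','b2.png',(130,230,330,370),3)
a=cv2.imread('pics/b1.png');b=cv2.imread('pics/b2.png')
cv2.imwrite('pics/b.png',np.hstack([cv2.resize(a,(375,300)),cv2.resize(b,(420,300))]))
for cs in ([t],[s],[t,s]): print(np.round(fit(cs,'drill',.609,-.327),4))
E
```

```text
[ 0.6073 -0.326   0.1296  4.9743]
[ 0.6062 -0.3264  0.1179 42.1354]
[ 0.6069 -0.3261  0.1193 27.4679]
```

View pics/b.png

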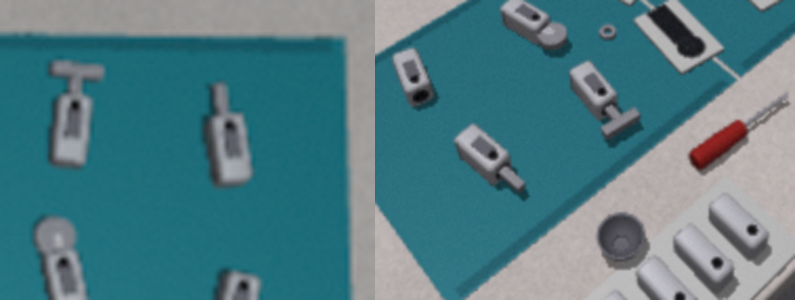

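The piece only slid about 2 mm; I lifted before the grip force had built up. The elbow piece is nearest, so I'll do it now and wait for a real grip force.

```bash
sed -i "s/'drill':(.609,-.3266,.123)/'drill':(.607,-.3261,.122)/" go.py; python3 go.py elbow p 0.1
```

```text
roll -0.137 | after roll dx 23.0 dy -150.6 dz 29.2 pos [0.4526 0.1599 0.1292] yaw 0.0694 t 6.25 open 0.001
```

Emit:
servo_tool --motion '[{"dx": 0,"dy": 0,"dz": 0,"roll": -0.137,"fingers": -1},{"dx": 5,"dy": -30,"dz": 0,"roll": 0,"fingers": -1},{"dx": 5,"dy": -30,"dz": 0,"roll": 0,"fingers": -1},{"dx": 5,"dy": -30,"dz": 10,"roll": 0,"fingers": -1},{"dx": 5,"dy": -30,"dz": 10,"roll": 0,"fingers": -1},{"dx": 3,"dy": -31,"dz": 10,"roll": 0,"fingers": -1},{"dx": 0,"dy": 0,"dz": 0,"roll": 0,"fingers": -1},{"dx": 0,"dy": 0,"dz": 0,"roll": 0,"fingers": -1},{"dx": 0,"dy": 0,"dz": 0,"roll": 0,"fingers": -1},{"dx": 0,"dy": 0,"dz": 0,"roll": 0,"fingers": -1}]'

```text
time: 7.25
ee_pos: [0.4442, 0.3123, 0.0996]
tcp_rot: [0.0, 0.995, 0.103, 0.0]
force: [0.1, -0.3, -0.3]
opening: 0.0785
grasp_force: 0.0
```

```bash
python3 go.py elbow p 0.024
```

```text
roll 0.000 | after roll dx 0.1 dy 0.3 dz 75.6 pos [0.4442 0.3123 0.0996] yaw 0.2063 t 7.25 open 0.078
```

Emit:
servo_tool --motion '[{"dx": 0,"dy": 0,"dz": 0,"roll": 0,"fingers": -1},{"dx": 0,"dy": 0,"dz": 25,"roll": 0,"fingers": -1},{"dx": 0,"dy": 0,"dz": 25,"roll": 0,"fingers": -1},{"dx": 0,"dy": 0,"dz": 17,"roll": 0,"fingers": -1},{"dx": 0,"dy": 0,"dz": 10,"roll": 0,"fingers": -1},{"dx": 0,"dy": 0,"dz": 0,"roll": 0,"fingers": -1},{"dx": 0,"dy": 0,"dz": 0,"roll": 0,"fingers": 1},{"dx": 0,"dy": 0,"dz": 0,"roll": 0,"fingers": 1},{"dx": 0,"dy": 0,"dz": 0,"roll": 0,"fingers": 1},{"dx": 0,"dy": 0,"dz": 0,"roll": 0,"fingers": 1},{"dx": 0,"dy": 0,"dz": 0,"roll": 0,"fingers": 1},{"dx": 0,"dy": 0,"dz": 0,"roll": 0,"fingers": 1}]'

```text
time: 8.45
ee_pos: [0.4434, 0.314, 0.0224]
tcp_rot: [-0.0, 0.995, 0.104, 0.0]
force: [0.2, 0.1, -0.5]
opening: 0.0423
grasp_force: 0.0
```

Emit:
servo_tool --motion '[{"dx": 0,"dy": 0,"dz": 0,"roll": 0,"fingers": 1},{"dx": 0,"dy": 0,"dz": 0,"roll": 0,"fingers": 1},{"dx": 0,"dy": 0,"dz": 0,"roll": 0,"fingers": 1}]'

```text
time: 8.75
ee_pos: [0.4434, 0.3138, 0.0223]
tcp_rot: [0.0, 0.995, 0.104, -0.0]
force: [0.1, -1.3, 1.9]
opening: 0.0328
grasp_force: 30.0
```

Emit:
servo_tool --motion '[{"dx": 0,"dy": 0,"dz": 0,"roll": 0,"fingers": 1},{"dx": 0,"dy": 0,"dz": 0,"roll": 0,"fingers": 1},{"dx": 0,"dy": 0,"dz": 0,"roll": 0,"fingers": 1}]'

```text
time: 9.05
ee_pos: [0.4434, 0.3138, 0.0223]
tcp_rot: [0.0, 0.995, 0.104, -0.0]
force: [0.3, -2.3, 2.0]
opening: 0.0334
grasp_force: 30.0
```

Now 30 N. Lifting gently and checking.

Emit:
servo_tool --motion '[{"dx": 0,"dy": 0,"dz": -5,"roll": 0,"fingers": 1},{"dx": 0,"dy": 0,"dz": -10,"roll": 0,"fingers": 1},{"dx": 0,"dy": 0,"dz": -15,"roll": 0,"fingers": 1},{"dx": 0,"dy": 0,"dz": -20,"roll": 0,"fingers": 1},{"dx": 0,"dy": 0,"dz": -25,"roll": 0,"fingers": 1},{"dx": 0,"dy": 0,"dz": -15,"roll": 0,"fingers": 1},{"dx": 0,"dy": 0,"dz": 0,"roll": 0,"fingers": 1}]'

```text
time: 9.75
ee_pos: [0.4448, 0.3154, 0.1155]
tcp_rot: [-0.002, 0.995, 0.104, 0.002]
force: [-0.5, 1.0, -1.4]
opening: 0.033
grasp_force: 30.0
```

```bash
python3 go.py elbow t 0.13
```

```text
roll 0.340 | after roll dx 175.0 dy 140.0 dz -14.5 pos [0.4448 0.3154 0.1155] yaw 0.2088 t 9.75 open 0.033
```

Emit:
servo_tool --motion '[{"dx": 0,"dy": 0,"dz": 0,"roll": 0.11,"fingers": 1},{"dx": 0,"dy": 0,"dz": 0,"roll": 0.11,"fingers": 1},{"dx": 0,"dy": 0,"dz": 0,"roll": 0.12,"fingers": 1},{"dx": 20,"dy": 16,"dz": 0,"roll": 0,"fingers": 1},{"dx": 35,"dy": 28,"dz": 0,"roll": 0,"fingers": 1},{"dx": 35,"dy": 28,"dz": 0,"roll": 0,"fingers": 1},{"dx": 35,"dy": 28,"dz": 0,"roll": 0,"fingers": 1},{"dx": 30,"dy": 24,"dz": 0,"roll": 0,"fingers": 1},{"dx": 20,"dy": 16,"dz": 0,"roll": 0,"fingers": 1},{"dx": 0,"dy": 0,"dz": 0,"roll": 0,"fingers": 1},{"dx": 0,"dy": 0,"dz": 0,"roll": 0,"fingers": 1},{"dx": 0,"dy": 0,"dz": 0,"roll": 0,"fingers": 1}]'

```text
time: 10.95
ee_pos: [0.5972, 0.1539, 0.1119]
tcp_rot: [-0.0, 0.998, -0.065, -0.001]
force: [-0.7, 0.6, -1.8]
opening: 0.0327
grasp_force: 30.0
```

```bash
python3 go.py elbow t 0.0303
```

```text
roll 0.002 | after roll dx 2.8 dy -0.1 dz 81.6 pos [0.5972 0.1539 0.1119] yaw -0.1292 t 10.95 open 0.033
```

Emit:
servo_tool --motion '[{"dx": 2,"dy": 0,"dz": 20,"roll": 0.002,"fingers": 1},{"dx": 0,"dy": 0,"dz": 25,"roll": 0,"fingers": 1},{"dx": 0,"dy": 0,"dz": 20,"roll": 0,"fingers": 1},{"dx": 0,"dy": 0,"dz": 10,"roll": 0,"fingers": 1},{"dx": 0,"dy": 0,"dz": 3,"roll": 0,"fingers": 1},{"dx": 0,"dy": 0,"dz": 0,"roll": 0,"fingers": 1},{"dx": 0,"dy": 0,"dz": 0,"roll": 0,"fingers": 1},{"dx": 0,"dy": 0,"dz": 0,"roll": 0,"fingers": 1}]'

```text
time: 11.75
ee_pos: [0.6012, 0.1523, 0.0353]
tcp_rot: [-0.0, 0.998, -0.067, 0.001]
force: [0.5, 1.2, -2.1]
opening: 0.0333
grasp_force: 30.0
```

```bash
python3 go.py elbow t 0.0303
```

```text
roll -0.002 | after roll dx -1.4 dy -1.1 dz 5.0 pos [0.6012 0.1523 0.0353] yaw -0.1331 t 11.75 open 0.033
```

Emit:
servo_tool --motion '[{"dx": -1.5,"dy": -0.5,"dz": 2,"roll": 0,"fingers": 1},{"dx": 0,"dy": 0,"dz": 2,"roll": 0,"fingers": 1},{"dx": 0,"dy": 0,"dz": 0,"roll": 0,"fingers": 1},{"dx": 0,"dy": 0,"dz": 0,"roll": 0,"fingers": 1},{"dx": 0,"dy": 0,"dz": 0,"roll": 0,"fingers": 1}]'

```text
time: 12.25
ee_pos: [0.5991, 0.1529, 0.0304]
tcp_rot: [-0.0, 0.998, -0.067, -0.0]
force: [-0.6, 0.2, -0.0]
opening: 0.0329
grasp_force: 30.0
```

```bash
python3 go.py elbow t 0.0303
```

```text
roll -0.002 | after roll dx 0.8 dy -0.8 dz 0.1 pos [0.5991 0.1529 0.0304] yaw -0.1331 t 12.25 open 0.033
```

The weight has come off, so it rests on the tray. Releasing, retreating and checking.

Emit:
servo_tool --motion '[{"dx": 0,"dy": 0,"dz": 0,"roll": 0,"fingers": -1},{"dx": 0,"dy": 0,"dz": 0,"roll": 0,"fingers": -1},{"dx": 0,"dy": 0,"dz": 0,"roll": 0,"fingers": -1},{"dx": 0,"dy": 0,"dz": 0,"roll": 0,"fingers": -1},{"dx": 0,"dy": 0,"dz": 0,"roll": 0,"fingers": -1},{"dx": 0,"dy": 0,"dz": -20,"roll": 0,"fingers": -1},{"dx": 0,"dy": 0,"dz": -25,"roll": 0,"fingers": -1},{"dx": 0,"dy": 0,"dz": -25,"roll": 0,"fingers": -1}]'

```text
time: 13.05
ee_pos: [0.5988, 0.1526, 0.1009]
tcp_rot: [0.0, 0.998, -0.067, -0.0]
force: [0.8, -0.4, 0.3]
opening: 0.0879
grasp_force: 0.0
```

```bash
python3 go.py tee p 0.1
```

```text
roll -0.022 | after roll dx 60.9 dy 314.1 dz 0.9 pos [0.5988 0.1526 0.1009] yaw -0.1331 t 13.05 open 0.088
```

Emit:
servo_tool --motion '[{"dx": 0,"dy": 0,"dz": -5,"roll": -0.022,"fingers": -1},{"dx": 7,"dy": 34,"dz": 0,"roll": 0,"fingers": -1},{"dx": 7,"dy": 40,"dz": 0,"roll": 0,"fingers": -1},{"dx": 7,"dy": 40,"dz": 0,"roll": 0,"fingers": -1},{"dx": 8,"dy": 40,"dz": 0,"roll": 0,"fingers": -1},{"dx": 8,"dy": 40,"dz": 0,"roll": 0,"fingers": -1},{"dx": 8,"dy": 40,"dz": 0,"roll": 0,"fingers": -1},{"dx": 8,"dy": 40,"dz": 0,"roll": 0,"fingers": -1},{"dx": 8,"dy": 40,"dz": 5,"roll": 0,"fingers": -1},{"dx": 0,"dy": 0,"dz": 0,"roll": 0,"fingers": -1},{"dx": 0,"dy": 0,"dz": 0,"roll": 0,"fingers": -1},{"dx": 0,"dy": 0,"dz": 0,"roll": 0,"fingers": -1}]'

```text
time: 14.25
ee_pos: [0.6247, -0.1643, 0.0997]
tcp_rot: [-0.001, 0.999, -0.055, -0.0]
force: [-0.7, 0.9, -0.0]
opening: 0.0883
grasp_force: 0.0
```

```bash
python3 go.py tee p 0.0223; python3 - <<'E'
from fit import *
t=snap('top','c1.png',(220,120,300,200),4); s=snap('scene','c2.png',(220,170,350,270),4)
a=cv2.imread('pics/c1.png');b=cv2.imread('pics/c2.png')
cv2.imwrite('pics/c.png',np.hstack([cv2.resize(a,(375,375)),cv2.resize(b,(420,375))]))
E
```

```text
roll 0.002 | after roll dx 0.0 dy 2.0 dz 77.4 pos [ 0.6247 -0.1643  0.0997] yaw -0.1091 t 14.25 open 0.088
```

View pics/c.png

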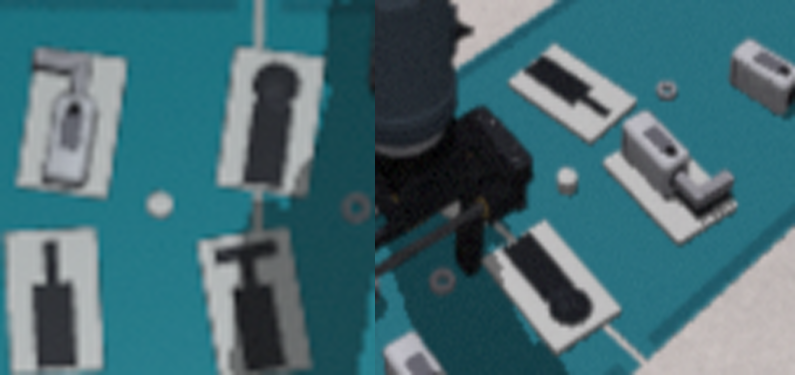

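The elbow lies on its tray at (68,110) in the left crop, with its head over the outline's head. Picking up the tee.

Emit:
servo_tool --motion '[{"dx": 0,"dy": 1.5,"dz": 25,"roll": 0,"fingers": -1},{"dx": 0,"dy": 0,"dz": 25,"roll": 0,"fingers": -1},{"dx": 0,"dy": 0,"dz": 17,"roll": 0,"fingers": -1},{"dx": 0,"dy": 0,"dz": 10,"roll": 0,"fingers": -1},{"dx": 0,"dy": 0,"dz": 0,"roll": 0,"fingers": -1},{"dx": 0,"dy": 0,"dz": 0,"roll": 0,"fingers": 1},{"dx": 0,"dy": 0,"dz": 0,"roll": 0,"fingers": 1},{"dx": 0,"dy": 0,"dz": 0,"roll": 0,"fingers": 1},{"dx": 0,"dy": 0,"dz": 0,"roll": 0,"fingers": 1},{"dx": 0,"dy": 0,"dz": 0,"roll": 0,"fingers": 1},{"dx": 0,"dy": 0,"dz": 0,"roll": 0,"fingers": 1},{"dx": 0,"dy": 0,"dz": 0,"roll": 0,"fingers": 1}]'

```text
time: 15.55
ee_pos: [0.6249, -0.1668, 0.0235]
tcp_rot: [-0.001, 0.998, -0.055, 0.0]
force: [-0.0, 4.6, 3.1]
opening: 0.0342
grasp_force: 2.3
```

Emit:
servo_tool --motion '[{"dx": 0,"dy": 0,"dz": 0,"roll": 0,"fingers": 1},{"dx": 0,"dy": 0,"dz": 0,"roll": 0,"fingers": 1},{"dx": 0,"dy": 0,"dz": 0,"roll": 0,"fingers": 1},{"dx": 0,"dy": 0,"dz": 0,"roll": 0,"fingers": 1},{"dx": 0,"dy": 0,"dz": 0,"roll": 0,"fingers": 1}]'

```text
time: 16.05
ee_pos: [0.625, -0.1667, 0.0235]
tcp_rot: [-0.0, 0.998, -0.055, 0.0]
force: [-1.4, 3.7, 4.1]
opening: 0.0328
grasp_force: 30.1
```

```bash
python3 go.py tee p 0.0223
```

```text
roll 0.000 | after roll dx -0.5 dy -0.3 dz 1.2 pos [ 0.625  -0.1667  0.0235] yaw -0.1107 t 16.05 open 0.033
```

Emit:
servo_tool --motion '[{"dx": 0,"dy": 0,"dz": -5,"roll": 0,"fingers": 1},{"dx": 0,"dy": 0,"dz": -10,"roll": 0,"fingers": 1},{"dx": 0,"dy": 0,"dz": -15,"roll": 0,"fingers": 1},{"dx": 0,"dy": 0,"dz": -20,"roll": 0,"fingers": 1},{"dx": 0,"dy": 0,"dz": -25,"roll": 0,"fingers": 1},{"dx": 0,"dy": 0,"dz": -15,"roll": 0,"fingers": 1},{"dx": 0,"dy": 0,"dz": 0,"roll": 0,"fingers": 1}]'

```text
time: 16.75
ee_pos: [0.6265, -0.1686, 0.1164]
tcp_rot: [0.001, 0.998, -0.056, 0.003]
force: [1.0, -0.2, -2.4]
opening: 0.0323
grasp_force: 30.0
```

```bash
python3 go.py tee t 0.0315
```

```text
roll -0.290 | after roll dx -142.4 dy -194.3 dz 84.9 pos [ 0.6265 -0.1686  0.1164] yaw -0.1118 t 16.75 open 0.032
```

Emit:
servo_tool --motion '[{"dx": 0,"dy": 0,"dz": 0,"roll": -0.14,"fingers": 1},{"dx": 0,"dy": 0,"dz": 0,"roll": -0.15,"fingers": 1},{"dx": -15,"dy": -20,"dz": 0,"roll": 0,"fingers": 1},{"dx": -28,"dy": -38,"dz": 0,"roll": 0,"fingers": 1},{"dx": -28,"dy": -39,"dz": 0,"roll": 0,"fingers": 1},{"dx": -28,"dy": -39,"dz": 0,"roll": 0,"fingers": 1},{"dx": -28,"dy": -38,"dz": 0,"roll": 0,"fingers": 1},{"dx": -15,"dy": -20,"dz": 0,"roll": 0,"fingers": 1},{"dx": 0,"dy": 0,"dz": 0,"roll": 0,"fingers": 1},{"dx": 0,"dy": 0,"dz": 0,"roll": 0,"fingers": 1},{"dx": 0,"dy": 0,"dz": 0,"roll": 0,"fingers": 1}]'

```text
time: 17.85
ee_pos: [0.4513, -0.0028, 0.1132]
tcp_rot: [0.0, 0.996, 0.089, 0.0]
force: [0.6, -0.5, -1.7]
opening: 0.0323
grasp_force: 30.0
```

```bash
python3 go.py tee t 0.0315
```

```text
roll -0.001 | after roll dx 0.7 dy -0.2 dz 81.7 pos [ 0.4513 -0.0028  0.1132] yaw 0.1774 t 17.85 open 0.032
```

Emit:
servo_tool --motion '[{"dx": 1,"dy": 0,"dz": 20,"roll": 0,"fingers": 1},{"dx": 0,"dy": 0,"dz": 25,"roll": 0,"fingers": 1},{"dx": 0,"dy": 0,"dz": 20,"roll": 0,"fingers": 1},{"dx": 0,"dy": 0,"dz": 10,"roll": 0,"fingers": 1},{"dx": 0,"dy": 0,"dz": 3,"roll": 0,"fingers": 1},{"dx": 0,"dy": 0,"dz": 0,"roll": 0,"fingers": 1},{"dx": 0,"dy": 0,"dz": 0,"roll": 0,"fingers": 1},{"dx": 0,"dy": 0,"dz": 0,"roll": 0,"fingers": 1}]'

```text
time: 18.65
ee_pos: [0.4522, -0.0018, 0.0361]
tcp_rot: [0.0, 0.996, 0.089, 0.001]
force: [0.5, 0.2, -3.4]
opening: 0.0327
grasp_force: 30.0
```

```bash
python3 go.py tee t 0.0315
```

```text
roll 0.001 | after roll dx -0.4 dy 0.7 dz 4.6 pos [ 0.4522 -0.0018  0.0361] yaw 0.1787 t 18.65 open 0.033
```

Emit:
servo_tool --motion '[{"dx": 0,"dy": 0.5,"dz": 2,"roll": 0,"fingers": 1},{"dx": 0,"dy": 0,"dz": 2,"roll": 0,"fingers": 1},{"dx": 0,"dy": 0,"dz": 0.5,"roll": 0,"fingers": 1},{"dx": 0,"dy": 0,"dz": 0,"roll": 0,"fingers": 1},{"dx": 0,"dy": 0,"dz": 0,"roll": 0,"fingers": 1}]'

```text
time: 19.15
ee_pos: [0.4518, -0.0022, 0.0313]
tcp_rot: [0.0, 0.996, 0.089, 0.0]
force: [-0.3, -0.5, 5.3]
opening: 0.0325
grasp_force: 30.0
```

```bash
python3 go.py tee t 0.0315
```

```text
roll 0.001 | after roll dx 0.0 dy 0.4 dz -0.2 pos [ 0.4518 -0.0022  0.0313] yaw 0.1789 t 19.15 open 0.033
```

Contact force is +5 N, so it is seated. Release.

Emit:
servo_tool --motion '[{"dx": 0,"dy": 0,"dz": 0,"roll": 0,"fingers": -1},{"dx": 0,"dy": 0,"dz": 0,"roll": 0,"fingers": -1},{"dx": 0,"dy": 0,"dz": 0,"roll": 0,"fingers": -1},{"dx": 0,"dy": 0,"dz": 0,"roll": 0,"fingers": -1},{"dx": 0,"dy": 0,"dz": 0,"roll": 0,"fingers": -1},{"dx": 0,"dy": 0,"dz": -20,"roll": 0,"fingers": -1},{"dx": 0,"dy": 0,"dz": -25,"roll": 0,"fingers": -1},{"dx": 0,"dy": 0,"dz": -25,"roll": 0,"fingers": -1},{"dx": 0,"dy": 0,"dz": 0,"roll": 0,"fingers": -1}]'

```text
time: 20.05
ee_pos: [0.4536, -0.0022, 0.1033]
tcp_rot: [0.0, 0.996, 0.089, 0.003]
force: [0.9, 0.7, -0.8]
opening: 0.0881
grasp_force: 0.0
```

```bash
python3 go.py disc p 0.1
```

```text
roll -0.023 | after roll dx -17.6 dy 157.5 dz 3.3 pos [ 0.4536 -0.0022  0.1033] yaw 0.1785 t 20.05 open 0.088
```

Emit:
servo_tool --motion '[{"dx": 0,"dy": 0,"dz": 0,"roll": -0.023,"fingers": -1},{"dx": -4,"dy": 30,"dz": 0,"roll": 0,"fingers": -1},{"dx": -4,"dy": 35,"dz": 0,"roll": 0,"fingers": -1},{"dx": -4,"dy": 35,"dz": 0,"roll": 0,"fingers": -1},{"dx": -4,"dy": 35,"dz": 0,"roll": 0,"fingers": -1},{"dx": -1,"dy": 22,"dz": 3,"roll": 0,"fingers": -1},{"dx": 0,"dy": 0,"dz": 0,"roll": 0,"fingers": -1},{"dx": 0,"dy": 0,"dz": 0,"roll": 0,"fingers": -1},{"dx": 0,"dy": 0,"dz": 0,"roll": 0,"fingers": -1}]'

```text
time: 20.95
ee_pos: [0.4659, -0.1578, 0.0972]
tcp_rot: [-0.001, 0.995, 0.102, -0.001]
force: [-0.4, 0.2, 0.0]
opening: 0.0882
grasp_force: 0.0
```

```bash
python3 go.py disc p 0.023
```

```text
roll 0.002 | after roll dx 1.6 dy 2.6 dz 74.2 pos [ 0.4659 -0.1578  0.0972] yaw 0.2042 t 20.95 open 0.088
```

Emit:
servo_tool --motion '[{"dx": 1.5,"dy": 2,"dz": 25,"roll": 0,"fingers": -1},{"dx": 0,"dy": 0,"dz": 25,"roll": 0,"fingers": -1},{"dx": 0,"dy": 0,"dz": 15,"roll": 0,"fingers": -1},{"dx": 0,"dy": 0,"dz": 9,"roll": 0,"fingers": -1},{"dx": 0,"dy": 0,"dz": 0,"roll": 0,"fingers": -1},{"dx": 0,"dy": 0,"dz": 0,"roll": 0,"fingers": 1},{"dx": 0,"dy": 0,"dz": 0,"roll": 0,"fingers": 1},{"dx": 0,"dy": 0,"dz": 0,"roll": 0,"fingers": 1},{"dx": 0,"dy": 0,"dz": 0,"roll": 0,"fingers": 1},{"dx": 0,"dy": 0,"dz": 0,"roll": 0,"fingers": 1},{"dx": 0,"dy": 0,"dz": 0,"roll": 0,"fingers": 1},{"dx": 0,"dy": 0,"dz": 0,"roll": 0,"fingers": 1}]'

```text
time: 22.15
ee_pos: [0.4681, -0.1607, 0.0239]
tcp_rot: [-0.0, 0.995, 0.101, -0.0]
force: [-0.9, 3.6, 3.8]
opening: 0.0345
grasp_force: 1.8
```

Emit:
servo_tool --motion '[{"dx": 0,"dy": 0,"dz": 0,"roll": 0,"fingers": 1},{"dx": 0,"dy": 0,"dz": 0,"roll": 0,"fingers": 1},{"dx": 0,"dy": 0,"dz": 0,"roll": 0,"fingers": 1},{"dx": 0,"dy": 0,"dz": 0,"roll": 0,"fingers": 1},{"dx": 0,"dy": 0,"dz": 0,"roll": 0,"fingers": 1}]'

```text
time: 22.65
ee_pos: [0.4681, -0.1605, 0.0239]
tcp_rot: [-0.0, 0.995, 0.101, -0.0]
force: [-2.3, 5.1, 4.9]
opening: 0.0323
grasp_force: 30.1
```

```bash
python3 go.py disc p 0.023
```

```text
roll 0.000 | after roll dx -0.0 dy -0.5 dz 0.9 pos [ 0.4681 -0.1605  0.0239] yaw 0.2023 t 22.65 open 0.032
```

Emit:
servo_tool --motion '[{"dx": 0,"dy": 0,"dz": -5,"roll": 0,"fingers": 1},{"dx": 0,"dy": 0,"dz": -10,"roll": 0,"fingers": 1},{"dx": 0,"dy": 0,"dz": -15,"roll": 0,"fingers": 1},{"dx": 0,"dy": 0,"dz": -20,"roll": 0,"fingers": 1},{"dx": 0,"dy": 0,"dz": -25,"roll": 0,"fingers": 1},{"dx": 0,"dy": 0,"dz": -15,"roll": 0,"fingers": 1},{"dx": 0,"dy": 0,"dz": 0,"roll": 0,"fingers": 1}]'

```text
time: 23.35
ee_pos: [0.4698, -0.1624, 0.1162]
tcp_rot: [0.001, 0.995, 0.1, 0.002]
force: [1.2, 0.6, -1.4]
opening: 0.0325
grasp_force: 30.0
```

```bash
python3 go.py disc t 0.032
```

```text
roll 0.331 | after roll dx 112.1 dy -169.4 dz 84.2 pos [ 0.4698 -0.1624  0.1162] yaw 0.2008 t 23.35 open 0.033
```

Emit:
servo_tool --motion '[{"dx": 0,"dy": 0,"dz": 0,"roll": 0.11,"fingers": 1},{"dx": 0,"dy": 0,"dz": 0,"roll": 0.11,"fingers": 1},{"dx": 0,"dy": 0,"dz": 0,"roll": 0.111,"fingers": 1},{"dx": 14,"dy": -20,"dz": 0,"roll": 0,"fingers": 1},{"dx": 23,"dy": -35,"dz": 0,"roll": 0,"fingers": 1},{"dx": 23,"dy": -35,"dz": 0,"roll": 0,"fingers": 1},{"dx": 23,"dy": -35,"dz": 0,"roll": 0,"fingers": 1},{"dx": 18,"dy": -28,"dz": 0,"roll": 0,"fingers": 1},{"dx": 10,"dy": -15,"dz": 0,"roll": 0,"fingers": 1},{"dx": 0,"dy": 0,"dz": 0,"roll": 0,"fingers": 1},{"dx": 0,"dy": 0,"dz": 0,"roll": 0,"fingers": 1},{"dx": 0,"dy": 0,"dz": 0,"roll": 0,"fingers": 1}]'

```text
time: 24.55
ee_pos: [0.5987, -0.0108, 0.1132]
tcp_rot: [0.001, 0.998, -0.066, -0.001]
force: [0.3, -0.3, -2.1]
opening: 0.0326
grasp_force: 30.0
```

```bash
python3 go.py disc t 0.032
```

```text
roll -0.001 | after roll dx 3.9 dy -2.4 dz 81.2 pos [ 0.5987 -0.0108  0.1132] yaw -0.1312 t 24.55 open 0.033
```

Emit:
servo_tool --motion '[{"dx": 2.5,"dy": -1.5,"dz": 20,"roll": 0,"fingers": 1},{"dx": 0,"dy": 0,"dz": 25,"roll": 0,"fingers": 1},{"dx": 0,"dy": 0,"dz": 20,"roll": 0,"fingers": 1},{"dx": 0,"dy": 0,"dz": 9,"roll": 0,"fingers": 1},{"dx": 0,"dy": 0,"dz": 3,"roll": 0,"fingers": 1},{"dx": 0,"dy": 0,"dz": 0,"roll": 0,"fingers": 1},{"dx": 0,"dy": 0,"dz": 0,"roll": 0,"fingers": 1},{"dx": 0,"dy": 0,"dz": 0,"roll": 0,"fingers": 1}]'

```text
time: 25.35
ee_pos: [0.6033, -0.0078, 0.0378]
tcp_rot: [-0.0, 0.998, -0.065, 0.001]
force: [-1.1, -0.1, -2.0]
opening: 0.0324
grasp_force: 30.0
```

```bash
python3 go.py disc t 0.032
```

```text
roll 0.001 | after roll dx -0.3 dy 1.2 dz 5.8 pos [ 0.6033 -0.0078  0.0378] yaw -0.1293 t 25.35 open 0.032
```

Emit:
servo_tool --motion '[{"dx": -0.3,"dy": 1,"dz": 2,"roll": 0,"fingers": 1},{"dx": 0,"dy": 0,"dz": 2,"roll": 0,"fingers": 1},{"dx": 0,"dy": 0,"dz": 1,"roll": 0,"fingers": 1},{"dx": 0,"dy": 0,"dz": 0.5,"roll": 0,"fingers": 1},{"dx": 0,"dy": 0,"dz": 0,"roll": 0,"fingers": 1},{"dx": 0,"dy": 0,"dz": 0,"roll": 0,"fingers": 1}]'

```text
time: 25.95
ee_pos: [0.6022, -0.0086, 0.0317]
tcp_rot: [-0.0, 0.998, -0.065, -0.0]
force: [-2.3, -0.0, 5.0]
opening: 0.0324
grasp_force: 30.0
```

```bash
python3 go.py disc t 0.032
```

```text
roll 0.001 | after roll dx 0.7 dy 0.3 dz -0.3 pos [ 0.6022 -0.0086  0.0317] yaw -0.1291 t 25.95 open 0.032
```

Seated. Release and go to the drill piece.

Emit:
servo_tool --motion '[{"dx": 0,"dy": 0,"dz": 0,"roll": 0,"fingers": -1},{"dx": 0,"dy": 0,"dz": 0,"roll": 0,"fingers": -1},{"dx": 0,"dy": 0,"dz": 0,"roll": 0,"fingers": -1},{"dx": 0,"dy": 0,"dz": 0,"roll": 0,"fingers": -1},{"dx": 0,"dy": 0,"dz": 0,"roll": 0,"fingers": -1},{"dx": 0,"dy": 0,"dz": -20,"roll": 0,"fingers": -1},{"dx": 0,"dy": 0,"dz": -25,"roll": 0,"fingers": -1},{"dx": 0,"dy": 0,"dz": -25,"roll": 0,"fingers": -1},{"dx": 0,"dy": 0,"dz": 0,"roll": 0,"fingers": -1}]'

```text
time: 26.85
ee_pos: [0.6047, -0.0086, 0.1046]
tcp_rot: [-0.0, 0.998, -0.065, 0.003]
force: [1.0, -1.0, 0.0]
opening: 0.0883
grasp_force: 0.0
```

```bash
python3 go.py drill p 0.1
```

```text
roll -0.251 | after roll dx -36.4 dy 315.4 dz 4.6 pos [ 0.6047 -0.0086  0.1046] yaw -0.1295 t 26.85 open 0.088
```

Emit:
servo_tool --motion '[{"dx": 0,"dy": 0,"dz": 0,"roll": -0.125,"fingers": -1},{"dx": 0,"dy": 0,"dz": 0,"roll": -0.126,"fingers": -1},{"dx": -4,"dy": 35,"dz": 0,"roll": 0,"fingers": -1},{"dx": -5,"dy": 40,"dz": 0,"roll": 0,"fingers": -1},{"dx": -5,"dy": 40,"dz": 0,"roll": 0,"fingers": -1},{"dx": -5,"dy": 40,"dz": 0,"roll": 0,"fingers": -1},{"dx": -5,"dy": 40,"dz": 0,"roll": 0,"fingers": -1},{"dx": -5,"dy": 40,"dz": 0,"roll": 0,"fingers": -1},{"dx": -4,"dy": 40,"dz": 0,"roll": 0,"fingers": -1},{"dx": -4,"dy": 40,"dz": 3,"roll": 0,"fingers": -1},{"dx": 0,"dy": 0,"dz": 0,"roll": 0,"fingers": -1},{"dx": 0,"dy": 0,"dz": 0,"roll": 0,"fingers": -1}]'

```text
time: 28.05
ee_pos: [0.6027, -0.3265, 0.097]
tcp_rot: [-0.0, 0.998, 0.06, -0.001]
force: [0.1, 0.9, -0.1]
opening: 0.0879
grasp_force: 0.0
```

```bash
python3 go.py drill p 0.023
```

```text
roll -0.002 | after roll dx 4.3 dy 0.1 dz 74.0 pos [ 0.6027 -0.3265  0.097 ] yaw 0.1197 t 28.05 open 0.088
```

Emit:
servo_tool --motion '[{"dx": 3.5,"dy": 0,"dz": 25,"roll": 0,"fingers": -1},{"dx": 0,"dy": 0,"dz": 25,"roll": 0,"fingers": -1},{"dx": 0,"dy": 0,"dz": 15,"roll": 0,"fingers": -1},{"dx": 0,"dy": 0,"dz": 9,"roll": 0,"fingers": -1},{"dx": 0,"dy": 0,"dz": 0,"roll": 0,"fingers": -1},{"dx": 0,"dy": 0,"dz": 0,"roll": 0,"fingers": 1},{"dx": 0,"dy": 0,"dz": 0,"roll": 0,"fingers": 1},{"dx": 0,"dy": 0,"dz": 0,"roll": 0,"fingers": 1},{"dx": 0,"dy": 0,"dz": 0,"roll": 0,"fingers": 1},{"dx": 0,"dy": 0,"dz": 0,"roll": 0,"fingers": 1},{"dx": 0,"dy": 0,"dz": 0,"roll": 0,"fingers": 1},{"dx": 0,"dy": 0,"dz": 0,"roll": 0,"fingers": 1}]'

```text
time: 29.25
ee_pos: [0.6071, -0.3253, 0.0243]
tcp_rot: [-0.0, 0.998, 0.061, -0.0]
force: [-0.2, 3.7, 2.7]
opening: 0.0344
grasp_force: 1.9
```

Emit:
servo_tool --motion '[{"dx": 0,"dy": 0,"dz": 0,"roll": 0,"fingers": 1},{"dx": 0,"dy": 0,"dz": 0,"roll": 0,"fingers": 1},{"dx": 0,"dy": 0,"dz": 0,"roll": 0,"fingers": 1},{"dx": 0,"dy": 0,"dz": 0,"roll": 0,"fingers": 1},{"dx": 0,"dy": 0,"dz": 0,"roll": 0,"fingers": 1}]'

```text
time: 29.75
ee_pos: [0.6071, -0.3251, 0.0243]
tcp_rot: [-0.0, 0.998, 0.061, -0.0]
force: [-1.1, 2.7, 0.9]
opening: 0.0317
grasp_force: 30.0
```

```bash
python3 go.py drill p 0.023
```

```text
roll -0.000 | after roll dx -0.3 dy 1.0 dz 1.3 pos [ 0.6071 -0.3251  0.0243] yaw 0.1219 t 29.75 open 0.032
```

Emit:
servo_tool --motion '[{"dx": 0,"dy": 0,"dz": -5,"roll": 0,"fingers": 1},{"dx": 0,"dy": 0,"dz": -10,"roll": 0,"fingers": 1},{"dx": 0,"dy": 0,"dz": -15,"roll": 0,"fingers": 1},{"dx": 0,"dy": 0,"dz": -20,"roll": 0,"fingers": 1},{"dx": 0,"dy": 0,"dz": -25,"roll": 0,"fingers": 1},{"dx": 0,"dy": 0,"dz": -15,"roll": 0,"fingers": 1},{"dx": 0,"dy": 0,"dz": -5,"roll": 0,"fingers": 1},{"dx": 0,"dy": 0,"dz": 0,"roll": 0,"fingers": 1}]'

```text
time: 30.55
ee_pos: [0.6076, -0.3256, 0.1203]
tcp_rot: [0.0, 0.998, 0.061, 0.001]
force: [-0.6, 0.4, 0.0]
opening: 0.001
grasp_force: 0.0
```

```bash
python3 go.py drill t 0.0323
```

```text
roll 0.050 | after roll dx -119.9 dy -497.8 dz 88.0 pos [ 0.6076 -0.3256  0.1203] yaw 0.1218 t 30.55 open 0.001
```

It slipped out again, this time at 30 N. Looking at the piece.

```bash
python3 - <<'E'
from fit import *
s=snap('scene','d2.png',(150,270,240,330),8)
t=camera('top')
print(np.round(fit([s],'drill',.607,-.326),4),np.round(fit([t],'drill',.607,-.326),4))
E
```

```text
[ 0.6052 -0.3265  0.1116 30.8868] [ 6.101000e-01 -3.243000e-01  2.297000e-01  2.817717e+02]
```

View pics/d2.png

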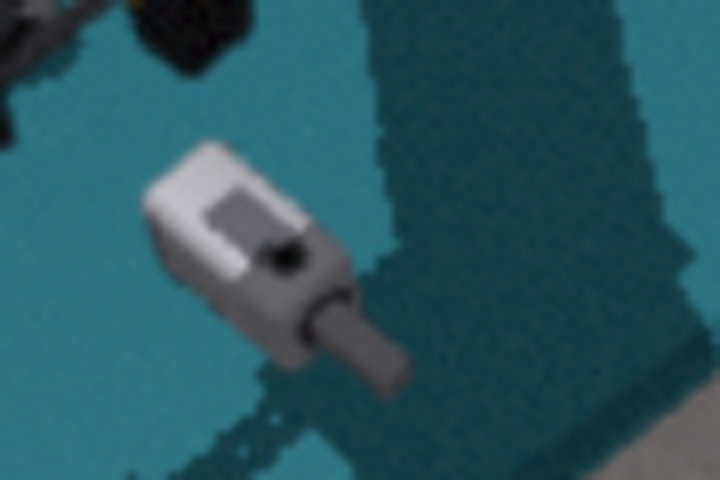

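The piece still lies flat at about (.6055,-.326). Retrying with a lower grip, a longer squeeze and a much slower lift.

Emit:
servo_tool --motion '[{"dx": -1,"dy": 0,"dz": 0,"roll": 0,"fingers": -1},{"dx": 0,"dy": 0,"dz": 0,"roll": 0,"fingers": -1},{"dx": 0,"dy": 0,"dz": 0,"roll": 0,"fingers": -1},{"dx": 0,"dy": 0,"dz": 0,"roll": 0,"fingers": -1},{"dx": 0,"dy": 0,"dz": 0,"roll": 0,"fingers": -1},{"dx": 0,"dy": 0,"dz": 0,"roll": 0,"fingers": -1},{"dx": 0,"dy": 0,"dz": 0,"roll": 0,"fingers": -1},{"dx": 0,"dy": 0,"dz": 0,"roll": 0,"fingers": -1},{"dx": 0,"dy": 0,"dz": 0,"roll": 0,"fingers": -1},{"dx": 0,"dy": 0,"dz": 0,"roll": 0,"fingers": -1}]'

```text
time: 31.65
ee_pos: [0.6062, -0.3255, 0.1193]
tcp_rot: [0.0, 0.998, 0.061, -0.0]
force: [-0.2, -1.1, 0.4]
opening: 0.0782
grasp_force: 0.0
```

```bash
sed -i "s/'drill':(.607,-.3261,.122)/'drill':(.6055,-.3262,.118)/" go.py; python3 go.py drill p 0.0205
```

```text
roll 0.004 | after roll dx -0.8 dy 0.6 dz 98.8 pos [ 0.6062 -0.3255  0.1193] yaw 0.1218 t 31.65 open 0.078
```

Emit:
servo_tool --motion '[{"dx": 0,"dy": 0,"dz": 25,"roll": 0,"fingers": -1},{"dx": 0,"dy": 0,"dz": 25,"roll": 0,"fingers": -1},{"dx": 0,"dy": 0,"dz": 25,"roll": 0,"fingers": -1},{"dx": 0,"dy": 0,"dz": 15,"roll": 0,"fingers": -1},{"dx": 0,"dy": 0,"dz": 7,"roll": 0,"fingers": -1},{"dx": 0,"dy": 0,"dz": 0,"roll": 0,"fingers": -1},{"dx": 0,"dy": 0,"dz": 0,"roll": 0,"fingers": 1},{"dx": 0,"dy": 0,"dz": 0,"roll": 0,"fingers": 1},{"dx": 0,"dy": 0,"dz": 0,"roll": 0,"fingers": 1},{"dx": 0,"dy": 0,"dz": 0,"roll": 0,"fingers": 1},{"dx": 0,"dy": 0,"dz": 0,"roll": 0,"fingers": 1},{"dx": 0,"dy": 0,"dz": 0,"roll": 0,"fingers": 1}]'

```text
time: 32.85
ee_pos: [0.6062, -0.3255, 0.0225]
tcp_rot: [0.0, 0.998, 0.061, 0.0]
force: [-0.1, 0.4, 0.4]
opening: 0.0422
grasp_force: 0.0
```

Emit:
servo_tool --motion '[{"dx": 0,"dy": 0,"dz": 0,"roll": 0,"fingers": 1},{"dx": 0,"dy": 0,"dz": 0,"roll": 0,"fingers": 1},{"dx": 0,"dy": 0,"dz": 0,"roll": 0,"fingers": 1},{"dx": 0,"dy": 0,"dz": 0,"roll": 0,"fingers": 1},{"dx": 0,"dy": 0,"dz": 0,"roll": 0,"fingers": 1},{"dx": 0,"dy": 0,"dz": 0,"roll": 0,"fingers": 1},{"dx": 0,"dy": 0,"dz": 0,"roll": 0,"fingers": 1},{"dx": 0,"dy": 0,"dz": 0,"roll": 0,"fingers": 1}]'

```text
time: 33.65
ee_pos: [0.6062, -0.3253, 0.0223]
tcp_rot: [-0.0, 0.998, 0.061, -0.0]
force: [-1.1, 2.0, 1.4]
opening: 0.0331
grasp_force: 30.0
```

Emit:
servo_tool --motion '[{"dx": 0,"dy": 0,"dz": -2,"roll": 0,"fingers": 1},{"dx": 0,"dy": 0,"dz": -2,"roll": 0,"fingers": 1},{"dx": 0,"dy": 0,"dz": -2,"roll": 0,"fingers": 1}]'

```text
time: 33.95
ee_pos: [0.6059, -0.3258, 0.0281]
tcp_rot: [0.0, 0.998, 0.061, -0.0]
force: [0.6, -0.1, -2.5]
opening: 0.0329
grasp_force: 30.0
```

Emit:
servo_tool --motion '[{"dx": 0,"dy": 0,"dz": -2,"roll": 0,"fingers": 1},{"dx": 0,"dy": 0,"dz": -2,"roll": 0,"fingers": 1},{"dx": 0,"dy": 0,"dz": 0,"roll": 0,"fingers": 1}]'

```text
time: 34.25
ee_pos: [0.6064, -0.3256, 0.0327]
tcp_rot: [0.0, 0.998, 0.061, 0.0]
force: [-0.2, -0.8, -2.5]
opening: 0.0327
grasp_force: 30.0
```

```bash
python3 go.py drill p 0.0205; python3 - <<'E'
from h import *
snap('scene','e.png',(130,220,260,330),5)
E
```

```text
roll 0.004 | after roll dx -0.9 dy 0.5 dz 12.2 pos [ 0.6064 -0.3256  0.0327] yaw 0.1218 t 34.25 open 0.033
```

View pics/e.png

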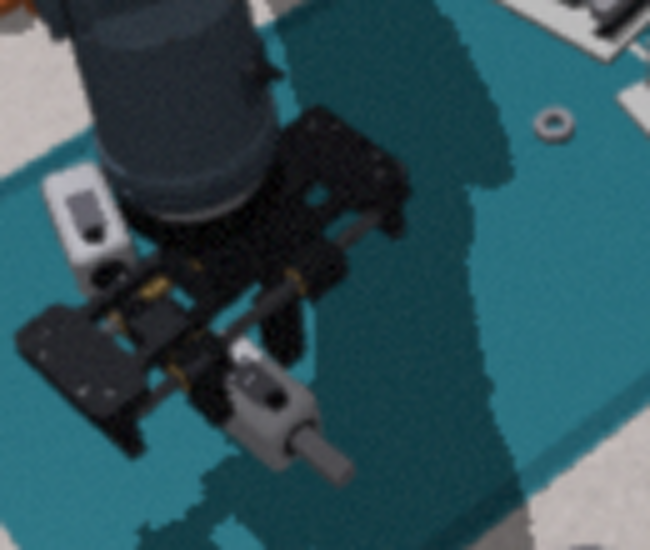

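Held now at z = 33 mm, with 2.5 N of weight showing. Continuing slowly, since this piece is slippery.

Emit:
servo_tool --motion '[{"dx": 0,"dy": 0,"dz": -2,"roll": 0,"fingers": 1},{"dx": 0,"dy": 0,"dz": -4,"roll": 0,"fingers": 1},{"dx": 0,"dy": 0,"dz": -6,"roll": 0,"fingers": 1},{"dx": 0,"dy": 0,"dz": -8,"roll": 0,"fingers": 1},{"dx": 0,"dy": 0,"dz": -8,"roll": 0,"fingers": 1},{"dx": 0,"dy": 0,"dz": -8,"roll": 0,"fingers": 1},{"dx": 0,"dy": 0,"dz": -8,"roll": 0,"fingers": 1},{"dx": 0,"dy": 0,"dz": -8,"roll": 0,"fingers": 1},{"dx": 0,"dy": 0,"dz": -8,"roll": 0,"fingers": 1},{"dx": 0,"dy": 0,"dz": -6,"roll": 0,"fingers": 1},{"dx": 0,"dy": 0,"dz": -4,"roll": 0,"fingers": 1},{"dx": 0,"dy": 0,"dz": -2,"roll": 0,"fingers": 1}]'

```text
time: 35.5
ee_pos: [0.6063, -0.3255, 0.1047]
tcp_rot: [0.0, 0.998, 0.061, 0.0]
force: [-0.3, -0.1, -1.9]
opening: 0.033
grasp_force: 30.0
```

```bash
python3 go.py drill t 0.0303
```

```text
roll 0.050 | after roll dx -118.5 dy -497.6 dz 74.4 pos [ 0.6063 -0.3255  0.1047] yaw 0.1218 t 35.50 open 0.033
```

Emit:
servo_tool --motion '[{"dx": 0,"dy": 0,"dz": 0,"roll": 0.025,"fingers": 1},{"dx": 0,"dy": 0,"dz": 0,"roll": 0.025,"fingers": 1},{"dx": 0,"dy": -5,"dz": 0,"roll": 0,"fingers": 1},{"dx": -2,"dy": -10,"dz": 0,"roll": 0,"fingers": 1},{"dx": -4,"dy": -15,"dz": 0,"roll": 0,"fingers": 1},{"dx": -5,"dy": -20,"dz": 0,"roll": 0,"fingers": 1},{"dx": -5,"dy": -25,"dz": 0,"roll": 0,"fingers": 1},{"dx": -6,"dy": -25,"dz": 0,"roll": 0,"fingers": 1},{"dx": -6,"dy": -25,"dz": 0,"roll": 0,"fingers": 1},{"dx": -6,"dy": -25,"dz": 0,"roll": 0,"fingers": 1},{"dx": -6,"dy": -25,"dz": 0,"roll": 0,"fingers": 1},{"dx": -6,"dy": -25,"dz": 0,"roll": 0,"fingers": 1}]'

```text
time: 36.7
ee_pos: [0.5452, -0.1273, 0.1044]
tcp_rot: [-0.0, 0.999, 0.036, -0.0]
force: [-0.2, 1.4, -2.8]
opening: 0.033
grasp_force: 30.0
```

Emit:
servo_tool --motion '[{"dx": -6,"dy": -25,"dz": 0,"roll": 0,"fingers": 1},{"dx": -6,"dy": -25,"dz": 0,"roll": 0,"fingers": 1},{"dx": -6,"dy": -25,"dz": 0,"roll": 0,"fingers": 1},{"dx": -6,"dy": -25,"dz": 0,"roll": 0,"fingers": 1},{"dx": -6,"dy": -25,"dz": 0,"roll": 0,"fingers": 1},{"dx": -6,"dy": -25,"dz": 0,"roll": 0,"fingers": 1},{"dx": -6,"dy": -25,"dz": 0,"roll": 0,"fingers": 1},{"dx": -6,"dy": -25,"dz": 0,"roll": 0,"fingers": 1},{"dx": -5,"dy": -20,"dz": 0,"roll": 0,"fingers": 1},{"dx": -5,"dy": -15,"dz": 0,"roll": 0,"fingers": 1},{"dx": -3,"dy": -10,"dz": 0,"roll": 0,"fingers": 1},{"dx": -1,"dy": -5,"dz": 0,"roll": 0,"fingers": 1}]'

```text
time: 37.9
ee_pos: [0.4655, 0.1168, 0.1044]
tcp_rot: [-0.0, 0.999, 0.037, -0.0]
force: [-0.6, -0.0, -3.4]
opening: 0.033
grasp_force: 30.0
```

```bash
python3 go.py drill t 0.0303
```

```text
roll 0.002 | after roll dx -9.9 dy -46.3 dz 74.1 pos [0.4655 0.1168 0.1044] yaw 0.0737 t 37.90 open 0.033
```

Emit:
servo_tool --motion '[{"dx": -1,"dy": -6,"dz": 0,"roll": 0.002,"fingers": 1},{"dx": -3,"dy": -12,"dz": 0,"roll": 0,"fingers": 1},{"dx": -3,"dy": -14,"dz": 0,"roll": 0,"fingers": 1},{"dx": -1.5,"dy": -8,"dz": 0,"roll": 0,"fingers": 1},{"dx": -1,"dy": -4,"dz": 0,"roll": 0,"fingers": 1},{"dx": 0,"dy": 0,"dz": 0,"roll": 0,"fingers": 1},{"dx": 0,"dy": 0,"dz": 4,"roll": 0,"fingers": 1},{"dx": 0,"dy": 0,"dz": 8,"roll": 0,"fingers": 1},{"dx": 0,"dy": 0,"dz": 10,"roll": 0,"fingers": 1},{"dx": 0,"dy": 0,"dz": 10,"roll": 0,"fingers": 1},{"dx": 0,"dy": 0,"dz": 10,"roll": 0,"fingers": 1},{"dx": 0,"dy": 0,"dz": 10,"roll": 0,"fingers": 1}]'

```text
time: 39.1
ee_pos: [0.4534, 0.1587, 0.0512]
tcp_rot: [0.0, 0.999, 0.035, -0.0]
force: [-0.1, 0.1, -2.4]
opening: 0.0329
grasp_force: 30.0
```

```bash
python3 go.py drill t 0.0303
```

```text
roll -0.002 | after roll dx -0.9 dy -3.6 dz 20.9 pos [0.4534 0.1587 0.0512] yaw 0.0697 t 39.10 open 0.033
```

Emit:
servo_tool --motion '[{"dx": -0.3,"dy": -2,"dz": 5,"roll": 0,"fingers": 1},{"dx": 0,"dy": -1,"dz": 5,"roll": 0,"fingers": 1},{"dx": 0,"dy": 0,"dz": 4,"roll": 0,"fingers": 1},{"dx": 0,"dy": 0,"dz": 2,"roll": 0,"fingers": 1},{"dx": 0,"dy": 0,"dz": 0,"roll": 0,"fingers": 1},{"dx": 0,"dy": 0,"dz": 0,"roll": 0,"fingers": 1},{"dx": 0,"dy": 0,"dz": 0,"roll": 0,"fingers": 1}]'

```text
time: 39.8
ee_pos: [0.4534, 0.1619, 0.0366]
tcp_rot: [-0.0, 0.999, 0.035, 0.0]
force: [-1.0, -0.2, -3.2]
opening: 0.0331
grasp_force: 30.0
```

```bash
python3 go.py drill t 0.0303
```

```text
roll -0.002 | after roll dx -1.1 dy -0.5 dz 6.3 pos [0.4534 0.1619 0.0366] yaw 0.0697 t 39.80 open 0.033
```

Emit:
servo_tool --motion '[{"dx": -0.5,"dy": -0.3,"dz": 2,"roll": 0,"fingers": 1},{"dx": 0,"dy": 0,"dz": 2,"roll": 0,"fingers": 1},{"dx": 0,"dy": 0,"dz": 1,"roll": 0,"fingers": 1},{"dx": 0,"dy": 0,"dz": 1,"roll": 0,"fingers": 1},{"dx": 0,"dy": 0,"dz": 0,"roll": 0,"fingers": 1},{"dx": 0,"dy": 0,"dz": 0,"roll": 0,"fingers": 1}]'

```text
time: 40.4
ee_pos: [0.4525, 0.162, 0.0303]
tcp_rot: [0.0, 0.999, 0.035, -0.0]
force: [-0.3, 0.5, -3.5]
opening: 0.0326
grasp_force: 30.0
```

```bash
python3 go.py drill t 0.0303
```

```text
roll -0.002 | after roll dx -0.3 dy -0.2 dz -0.0 pos [0.4525 0.162  0.0303] yaw 0.0698 t 40.40 open 0.033
```

Still hanging by a little; easing down.

Emit:
servo_tool --motion '[{"dx": 0,"dy": 0,"dz": 0.7,"roll": 0,"fingers": 1},{"dx": 0,"dy": 0,"dz": 0,"roll": 0,"fingers": 1},{"dx": 0,"dy": 0,"dz": 0,"roll": 0,"fingers": 1}]'

```text
time: 40.7
ee_pos: [0.4526, 0.1622, 0.0301]
tcp_rot: [0.0, 0.999, 0.035, 0.0]
force: [-1.9, 0.3, 6.0]
opening: 0.0333
grasp_force: 30.0
```

Emit:
servo_tool --motion '[{"dx": 0,"dy": 0,"dz": 0.7,"roll": 0,"fingers": 1},{"dx": 0,"dy": 0,"dz": 0,"roll": 0,"fingers": 1},{"dx": 0,"dy": 0,"dz": 0,"roll": 0,"fingers": 1}]'

```text
time: 41.0
ee_pos: [0.4526, 0.1623, 0.0299]
tcp_rot: [0.0, 0.999, 0.035, 0.0]
force: [-4.4, -0.7, 14.0]
opening: 0.033
grasp_force: 30.0
```

Seated (14 N). Back off 0.7 mm, release, and rise well clear for a check.

Emit:
servo_tool --motion '[{"dx": 0,"dy": 0,"dz": -0.7,"roll": 0,"fingers": 1},{"dx": 0,"dy": 0,"dz": 0,"roll": 0,"fingers": -1},{"dx": 0,"dy": 0,"dz": 0,"roll": 0,"fingers": -1},{"dx": 0,"dy": 0,"dz": 0,"roll": 0,"fingers": -1},{"dx": 0,"dy": 0,"dz": 0,"roll": 0,"fingers": -1},{"dx": 0,"dy": 0,"dz": 0,"roll": 0,"fingers": -1},{"dx": 0,"dy": 0,"dz": -20,"roll": 0,"fingers": -1},{"dx": 0,"dy": 0,"dz": -30,"roll": 0,"fingers": -1},{"dx": 0,"dy": 0,"dz": -30,"roll": 0,"fingers": -1},{"dx": -10,"dy": -40,"dz": 0,"roll": 0,"fingers": -1},{"dx": -10,"dy": -40,"dz": 0,"roll": 0,"fingers": -1}]'

```text
time: 42.1
ee_pos: [0.4282, 0.2407, 0.1107]
tcp_rot: [-0.0, 0.999, 0.033, 0.001]
force: [-0.4, 1.5, -0.4]
opening: 0.0886
grasp_force: 0.0
```

Emit:
servo_tool --motion '[{"dx": -10,"dy": -40,"dz": 0,"roll": 0,"fingers": -1},{"dx": -10,"dy": -40,"dz": 0,"roll": 0,"fingers": -1},{"dx": -10,"dy": -40,"dz": 0,"roll": 0,"fingers": -1},{"dx": -10,"dy": -40,"dz": 0,"roll": 0,"fingers": -1},{"dx": -10,"dy": -40,"dz": 0,"roll": 0,"fingers": -1},{"dx": -10,"dy": -40,"dz": 0,"roll": 0,"fingers": -1},{"dx": 0,"dy": 0,"dz": 0,"roll": 0,"fingers": -1}]'

```text
time: 42.8
ee_pos: [0.3462, 0.4823, 0.1099]
tcp_rot: [-0.003, 0.999, 0.039, -0.001]
force: [-1.4, -0.4, -0.3]
opening: 0.0883
grasp_force: 0.0
```

```bash
cat > chk.py <<'E'
from fit import *
T={'drill':(.4722,.1637,.072),'disc':(.6227,-.0115,-.130),'tee':(.4716,.001,.178),'elbow':(.6198,.151,-.1315)}
t=camera('top'); s=camera('scene')
def panel(c,draw,crop,k):
    im=cv2.resize(c['color'][:,:,::-1],None,fx=k,fy=k,interpolation=cv2.INTER_CUBIC)
    if draw:
        for n,(x,y,th) in T.items():
            R=np.array([[np.cos(th),-np.sin(th)],[np.sin(th),np.cos(th)]])
            for z,q,col in ((.046,[(-55,-17),(15,-17),(15,17),(-55,17)],(0,0,255)),(.008,[(-55,-17),(15,-17),(15,17),(-55,17)],(0,255,0))):
                P=np.array([w2p(c,(*(np.array([x,y])+R@(np.array(p)/1000)),z)) for p in q])
                cv2.polylines(im,[((P+.5)*k).round().astype(np.int32)],True,col,1)
    x0,y0,x1,y1=crop; return im[y0*k:y1*k,x0*k:x1*k]
A=panel(t,0,(218,122,308,202),4.0.__int__()); 
a=panel(t,1,(218,122,308,202),4); b=panel(s,1,(225,170,350,270),4)
h=300
im=np.vstack([np.hstack([cv2.resize(x,(375,h)) for x in (A,a)]),np.hstack([cv2.resize(x,(375,h)) for x in (panel(s,0,(225,170,350,270),4),b)])])
cv2.imwrite('pics/f.png',im)
for n in ('drill','disc','tee','elbow'):
    x,y,th=T[n]; w=np.array([x-.02*np.cos(th),y-.02*np.sin(th)])
    for cam in ('top','scene'):
        L=[d for d in landmark_of(cam,f'piece_{n}_centre') if np.hypot(*(np.array(d['position'][:2])-w))<.03]
        if L: print(n,cam,np.round(1e3*(np.array(L[0]['position'])-[*w,.027]),1),round(L[0]['confidence'],2))
for k,x,y in ITEMS[4:]: print(k,np.round(fit([t,s],k,x,y),4))
E
python3 chk.py
```

```text
drill top [-5.5 -1.8 -1.3] 0.5
drill scene [ 1.   0.6 -0.1] 0.74
disc top [-3.6 -0.8  0.4] 0.52
disc scene [-1.3  0.9  0.2] 0.63
tee top [-4.1 -0.9 -1.1] 0.77
tee scene [ 0.9 -1.8 -2.5] 0.82
elbow top [-1.6 -1.   1.3] 0.72
elbow scene [-5.5 -3.1  4.1] 0.92
bare [ 0.4452 -0.33   -0.2333 16.9735]
bare [ 0.6033  0.3134  0.0525 11.1941]
```

View pics/f.png

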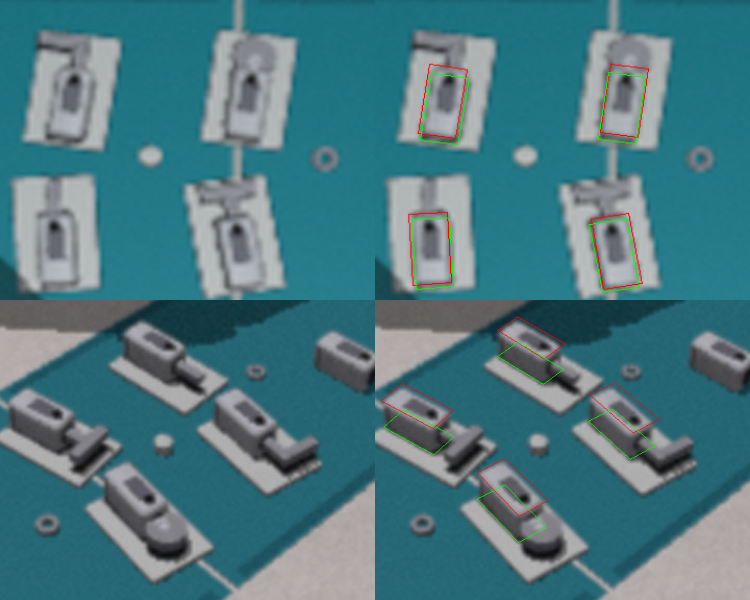

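All four look right and the bare bodies are unmoved. The elbow may sit a few mm off, so I'm quantifying with a small photometric fit.

```bash
cat > pf.py <<'E'
from fit import *
T={'drill':(.4722,.1637,.072),'disc':(.6227,-.0115,-.130),'tee':(.4716,.001,.178),'elbow':(.6198,.151,-.1315)}
def layers(c,kind,tray,p,win):
    x0,y0,x1,y1=win; L=[]
    def poly(P,pose,prev):
        x,y,th=pose; R=np.array([[np.cos(th),-np.sin(th),0],[np.sin(th),np.cos(th),0],[0,0,1]])
        uv=np.array([w2p(c,q) for q in (np.array(P,float)/1000)@R.T+[x,y,0]])
        cv2.fillConvexPoly(prev,cv2.convexHull(((uv+.5-[x0,y0])*S*16).astype(np.int32)),1,shift=4)
    lab=np.zeros(((y1-y0)*S,(x1-x0)*S),np.uint8); out=[lab]
    def add(i,P,pose):
        m=np.zeros_like(lab); poly(P,pose,m); lab[m>0]=i
    def heads(z0,z1,dx=0):
        H=[[(x+dx,y,z) for x in (a,b2) for y in (b,d) for z in (z0,z1)] for a,b,b2,d in HEADS[kind]]
        if kind=='disc': H.append([(50+dx+20*np.cos(a),20*np.sin(a),z) for a in np.linspace(0,6.28,24) for z in (z0,z1)])
        return H
    bx=lambda z,dx=0:[(x+dx,y,z) for x in(-35,35) for y in(-17,17)]
    add(1,[(x,y,8) for x in(-58,58) for y in(-37,37)],tray)
    add(2,bx(8,-20),tray)
    for h in heads(8,8,-20): add(2,h,tray)
    for sg in (1,-1):  pass
    add(3,[(-35,y,z) for y in(-17,17) for z in (8,46)],p)
    cam=np.array(c['cam_to_world'])[:3,3]; th=p[2]; loc=np.array([[np.cos(th),np.sin(th)],[-np.sin(th),np.cos(th)]])@(cam[:2]-p[:2])
    hd=[(4,h) for h in heads(21,33)]
    if loc[0]<0:
        for i,h in hd: add(i,h,p)
    add(3,[(35*np.sign(loc[0]),y,z) for y in(-17,17) for z in (8,46)],p)
    add(5,[(x,17*np.sign(loc[1]),z) for x in(-35,35) for z in (8,46)],p)
    add(6,bx(46),p); add(7,[(x,y,46) for x in(-13,18) for y in(-8,8)],p)
    if loc[0]>=0:
        for i,h in hd: add(i,h,p)
    ch=[]
    for i in range(8):
        m=cv2.GaussianBlur((lab==i).astype(np.float32),(0,0),S*.5); ch.append(cv2.resize(m,(x1-x0,y1-y0),interpolation=cv2.INTER_AREA))
    return np.stack(ch,-1)
def run(c,kind):
    tr=T[kind]; x,y,th=tr; w=np.array([x-.02*np.cos(th),y-.02*np.sin(th)])
    u,v=w2p(c,(x,y,.02)); r=int(.09*c['fx']/np.linalg.norm(np.array(c['cam_to_world'])[:3,3]-[x,y,0])); win=(int(u)-r,int(v)-r,int(u)+r,int(v)+r)
    I=c['color'][win[1]:win[3],win[0]:win[2]].reshape(-1,3).astype(float)
    def cost(q):
        A=layers(c,kind,(x+q[3]/1e3,y+q[4]/1e3,th+q[5]/100),(w[0]+q[0]/1e3,w[1]+q[1]/1e3,th+q[2]/100),win).reshape(-1,8)
        A=np.delete(A,[i for i in range(8) if A[:,i].sum()<3],1); s=np.linalg.lstsq(A,I,rcond=None)[0]; return ((A@s-I)**2).mean()
    sx=np.vstack([np.zeros(6),np.diag([5,5,5,2,2,2.])])
    b=minimize(cost,np.zeros(6),method='Nelder-Mead',options=dict(initial_simplex=sx,xatol=.1,fatol=.1,maxfev=700))
    q=b.x; d=(q[:2]-q[3:5])
    R=np.array([[np.cos(th),np.sin(th)],[-np.sin(th),np.cos(th)]]); return np.round(R@d,1),round((q[2]-q[5])*.573,1),np.round(q[3:],1),round(b.fun,1)
if __name__=='__main__':
    for cam in ('top','scene'):
        c=camera(cam)
        for k in T: print(cam,k,*run(c,k))
E
python3 pf.py
```

```text
top drill [7.  0.5] -1.6 [ 0.2 -0.4  0.1] 364.8
top disc [6.2 0.3] 1.0 [-0.9  0.6  0.1] 182.0
top tee [ 6.  -1.1] 0.1 [-1.1  0.3  0. ] 243.2
top elbow [ 3.1 -4. ] 0.8 [-0.5  0.6  0.3] 161.1
scene drill [ 2.4 -1.6] 1.0 [ 1.3 -2.2  0.4] 816.8
scene disc [-0.7 -0.7] 2.3 [ 0.6 -0.9  1. ] 668.3
scene tee [-1.6 -1.3] -0.5 [ 1.7 -1.1  0.7] 1254.9
scene elbow [ 0.9 -2.9] 1.3 [ 1.1 -1.7  0.9] 560.5
```

```bash
python3 - <<'E'
from fit import *
T={'drill':(.4722,.1637,.072),'disc':(.6227,-.0115,-.130),'tee':(.4716,.001,.178),'elbow':(.6198,.151,-.1315)}
ims=[camera('top') for _ in range(6)]; c=ims[0]; I=np.mean([q['color'] for q in ims],0)[:,:,::-1].astype(np.float32)
out=[]
for n,(x,y,th) in T.items():
    # rectify z=0.046 plane (block top) and z=.008 plane (tray) in tray frame, 3px/mm
    row=[]
    for z in (.046,.008):
        k=2.5; X,Y=np.meshgrid(np.arange(62,-62,-1/k),np.arange(40,-40,-1/k)[:],indexing='ij')
        wx=x+(np.cos(th)*X-np.sin(th)*Y)/1e3; wy=y+(np.sin(th)*X+np.cos(th)*Y)/1e3
        u,v=w2pv=None,None
        Tm=np.array(c['cam_to_world']); q=(np.stack([wx,wy,np.full_like(wx,z)],-1)-Tm[:3,3])@Tm[:3,:3]
        u=(c['cx']+c['fx']*q[...,0]/-q[...,2]).astype(np.float32); v=(c['cy']+c['fy']*q[...,1]/q[...,2]).astype(np.float32)
        p=cv2.remap(I,u,v,cv2.INTER_CUBIC).clip(0,255).astype(np.uint8)
        r=lambda a,b,d,e,col:cv2.rectangle(p,(int((40-b)*k),int((62-d)*k)),(int((40-a)*k),int((62-e)*k)),col,1)
        if z>.01: r(-17,17,15,-55,(0,0,255))
        else: r(-37,37,58,-58,(0,255,0))
        row.append(p)
    out.append(np.hstack(row))
g=np.vstack([np.hstack(out[:2]),np.hstack(out[2:])]); cv2.imwrite('pics/g.png',cv2.resize(g,(780,600)))
E
```

```text
(no output)
```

View pics/g.png

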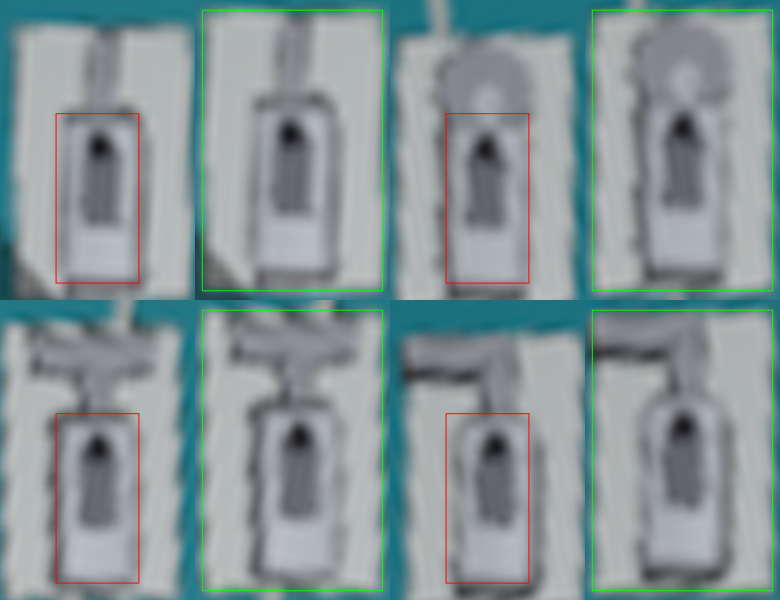

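Top view rectified to each tray: drill, disc and tee sit within about 1 mm of the red boxes. The elbow's recess at (496,480) is about 8 px right of the box centre (487), so it is ~3 mm off toward −y and slightly turned. There is time to regrip and nudge it.

```bash
python3 go.py elbow t 0.1
```

```text
roll 0.201 | after roll dx 289.7 dy 286.6 dz 9.6 pos [0.3504 0.4757 0.1096] yaw 0.0699 t 43.70 open 0.088
```

Emit:
servo_tool --motion '[{"dx": 0,"dy": 0,"dz": 0,"roll": 0.1,"fingers": -1},{"dx": 0,"dy": 0,"dz": 0,"roll": 0.1,"fingers": -1},{"dx": 20,"dy": 19,"dz": 0,"roll": 0,"fingers": -1},{"dx": 30,"dy": 30,"dz": 0,"roll": 0,"fingers": -1},{"dx": 35,"dy": 35,"dz": 0,"roll": 0,"fingers": -1},{"dx": 35,"dy": 35,"dz": 0,"roll": 0,"fingers": -1},{"dx": 35,"dy": 35,"dz": 0,"roll": 0,"fingers": -1},{"dx": 35,"dy": 35,"dz": 0,"roll": 0,"fingers": -1},{"dx": 35,"dy": 35,"dz": 0,"roll": 0,"fingers": -1},{"dx": 30,"dy": 30,"dz": 0,"roll": 0,"fingers": -1},{"dx": 25,"dy": 25,"dz": 5,"roll": 0,"fingers": -1},{"dx": 10,"dy": 10,"dz": 0,"roll": 0,"fingers": -1}]'

```text
time: 44.9
ee_pos: [0.6023, 0.1468, 0.1042]
tcp_rot: [0.001, 0.998, -0.068, 0.0]
force: [0.0, 0.8, 0.6]
opening: 0.0879
grasp_force: 0.0
```

Emit:
servo_tool --motion '[{"dx": 0,"dy": 0,"dz": 0,"roll": 0,"fingers": -1},{"dx": 0,"dy": 0,"dz": 0,"roll": 0,"fingers": -1},{"dx": 0,"dy": 0,"dz": 0,"roll": 0,"fingers": -1}]'

```text
time: 45.2
ee_pos: [0.5992, 0.1544, 0.1047]
tcp_rot: [-0.001, 0.998, -0.063, -0.0]
force: [0.1, 1.0, -0.4]
opening: 0.0883
grasp_force: 0.0
```

```bash
python3 go.py elbow t 0.0303
```

```text
roll 0.005 | after roll dx 0.9 dy 0.7 dz 74.4 pos [0.5992 0.1544 0.1047] yaw -0.1267 t 45.20 open 0.088
```

Emit:
servo_tool --motion '[{"dx": 0.5,"dy": 3,"dz": 20,"roll": 0,"fingers": -1},{"dx": 0,"dy": 0,"dz": 25,"roll": 0,"fingers": -1},{"dx": 0,"dy": 0,"dz": 20,"roll": 0,"fingers": -1},{"dx": 0,"dy": 0,"dz": 9,"roll": 0,"fingers": -1},{"dx": 0,"dy": 0,"dz": 0,"roll": 0,"fingers": -1},{"dx": 0,"dy": 0,"dz": 0,"roll": 0,"fingers": 1},{"dx": 0,"dy": 0,"dz": 0,"roll": 0,"fingers": 1},{"dx": 0,"dy": 0,"dz": 0,"roll": 0,"fingers": 1},{"dx": 0,"dy": 0,"dz": 0,"roll": 0,"fingers": 1},{"dx": 0,"dy": 0,"dz": 0,"roll": 0,"fingers": 1},{"dx": 0,"dy": 0,"dz": 0,"roll": 0,"fingers": 1},{"dx": 0,"dy": 0,"dz": 0,"roll": 0,"fingers": 1}]'

```text
time: 46.4
ee_pos: [0.6009, 0.1492, 0.0309]
tcp_rot: [-0.001, 0.998, -0.065, 0.0]
force: [0.3, 2.6, 2.3]
opening: 0.0342
grasp_force: 1.3
```

Emit:
servo_tool --motion '[{"dx": 0,"dy": 0,"dz": 0,"roll": 0,"fingers": 1},{"dx": 0,"dy": 0,"dz": 0,"roll": 0,"fingers": 1},{"dx": 0,"dy": 0,"dz": 0,"roll": 0,"fingers": 1},{"dx": 0,"dy": 0,"dz": 0,"roll": 0,"fingers": 1},{"dx": 0,"dy": 0,"dz": 0,"roll": 0,"fingers": 1},{"dx": 0,"dy": 0,"dz": 0,"roll": 0,"fingers": 1}]'

```text
time: 47.0
ee_pos: [0.6009, 0.1491, 0.0309]
tcp_rot: [-0.0, 0.998, -0.065, 0.0]
force: [0.4, 3.8, 4.2]
opening: 0.0328
grasp_force: 30.1
```

```bash
python3 go.py elbow t 0.0303; python3 -c "from h import *;print(observe()['force'],observe()['grasp_force'])"
```

```text
roll 0.002 | after roll dx -1.5 dy -4.3 dz 0.6 pos [0.6009 0.1491 0.0309] yaw -0.1299 t 47.00 open 0.033
[0.35207717 3.77579593 4.18830716] 30.101829796331003
```

Emit:
servo_tool --motion '[{"dx": 0,"dy": 0,"dz": -2,"roll": 0,"fingers": 1},{"dx": 0,"dy": 0,"dz": -2,"roll": 0,"fingers": 1},{"dx": 0,"dy": 0,"dz": -2,"roll": 0,"fingers": 1},{"dx": 0,"dy": -2,"dz": 0,"roll": 0,"fingers": 1},{"dx": 0,"dy": -2.3,"dz": 0,"roll": 0.005,"fingers": 1},{"dx": 0,"dy": 0,"dz": 0,"roll": 0,"fingers": 1},{"dx": 0,"dy": 0,"dz": 0,"roll": 0,"fingers": 1},{"dx": 0,"dy": 0,"dz": 0,"roll": 0,"fingers": 1}]'

```text
time: 47.8
ee_pos: [0.6011, 0.1527, 0.0365]
tcp_rot: [0.0, 0.998, -0.067, -0.0]
force: [0.4, -0.3, -1.6]
opening: 0.0328
grasp_force: 29.9
```

```bash
python3 go.py elbow t 0.0309
```

```text
roll -0.004 | after roll dx -1.2 dy -0.8 dz 5.6 pos [0.6011 0.1527 0.0365] yaw -0.1351 t 47.80 open 0.033
```

Emit:
servo_tool --motion '[{"dx": 0,"dy": -1,"dz": 2,"roll": 0,"fingers": 1},{"dx": 0,"dy": -1,"dz": 2,"roll": 0,"fingers": 1},{"dx": 0,"dy": 0,"dz": 1,"roll": 0,"fingers": 1},{"dx": 0,"dy": 0,"dz": 0.5,"roll": 0,"fingers": 1},{"dx": 0,"dy": 0,"dz": 0,"roll": 0,"fingers": 1},{"dx": 0,"dy": 0,"dz": 0,"roll": 0,"fingers": 1}]'

```text
time: 48.4
ee_pos: [0.6015, 0.1547, 0.0311]
tcp_rot: [0.0, 0.998, -0.068, 0.0]
force: [-0.1, 0.7, -2.2]
opening: 0.033
grasp_force: 29.9
```

```bash
python3 go.py elbow t 0.0309
```

```text
roll -0.004 | after roll dx -1.4 dy 1.2 dz 0.2 pos [0.6015 0.1547 0.0311] yaw -0.1352 t 48.40 open 0.033
```

Emit:
servo_tool --motion '[{"dx": 0,"dy": 0,"dz": 0.5,"roll": 0,"fingers": 1},{"dx": 0,"dy": 0,"dz": 0,"roll": 0,"fingers": 1},{"dx": 0,"dy": 0,"dz": 0,"roll": 0,"fingers": 1}]'

```text
time: 48.7
ee_pos: [0.6016, 0.1547, 0.0308]
tcp_rot: [-0.0, 0.998, -0.068, 0.0]
force: [-0.6, -0.1, 1.6]
opening: 0.0326
grasp_force: 30.0
```

Contact. Release, rise, move aside.

Emit:
servo_tool --motion '[{"dx": 0,"dy": 0,"dz": 0,"roll": 0,"fingers": -1},{"dx": 0,"dy": 0,"dz": 0,"roll": 0,"fingers": -1},{"dx": 0,"dy": 0,"dz": 0,"roll": 0,"fingers": -1},{"dx": 0,"dy": 0,"dz": 0,"roll": 0,"fingers": -1},{"dx": 0,"dy": 0,"dz": 0,"roll": 0,"fingers": -1},{"dx": 0,"dy": 0,"dz": -20,"roll": 0,"fingers": -1},{"dx": 0,"dy": 0,"dz": -30,"roll": 0,"fingers": -1},{"dx": 0,"dy": 0,"dz": -30,"roll": 0,"fingers": -1},{"dx": -30,"dy": -30,"dz": 0,"roll": 0,"fingers": -1},{"dx": -30,"dy": -35,"dz": 0,"roll": 0,"fingers": -1},{"dx": -30,"dy": -35,"dz": 0,"roll": 0,"fingers": -1},{"dx": -30,"dy": -35,"dz": 0,"roll": 0,"fingers": -1}]'

```text
time: 49.9
ee_pos: [0.4997, 0.306, 0.1108]
tcp_rot: [-0.0, 0.998, -0.068, 0.0]
force: [0.7, 0.9, 0.2]
opening: 0.0879
grasp_force: 0.0
```

Emit:
servo_tool --motion '[{"dx": -30,"dy": -35,"dz": 0,"roll": 0,"fingers": -1},{"dx": -30,"dy": -35,"dz": 0,"roll": 0,"fingers": -1},{"dx": -30,"dy": -35,"dz": 0,"roll": 0,"fingers": -1},{"dx": -30,"dy": -35,"dz": 0,"roll": 0,"fingers": -1},{"dx": 0,"dy": 0,"dz": 0,"roll": 0,"fingers": -1},{"dx": 0,"dy": 0,"dz": 0,"roll": 0,"fingers": -1}]'

```text
time: 50.5
ee_pos: [0.3996, 0.4605, 0.1105]
tcp_rot: [0.0, 0.998, -0.066, -0.0]
force: [1.2, -0.9, 0.0]
opening: 0.0881
grasp_force: 0.0
```

```bash
python3 pf.py | grep -E "elbow|disc"; python3 - <<'E'
from fit import *
T={'disc':(.6227,-.0115,-.130),'elbow':(.6198,.151,-.1315)}
ims=[camera('top') for _ in range(4)]; c=ims[0]; I=np.mean([q['color'] for q in ims],0)[:,:,::-1].astype(np.float32); out=[]
for x,y,th in T.values():
    k=4.5; X,Y=np.meshgrid(np.arange(62,-62,-1/k),np.arange(40,-40,-1/k),indexing='ij')
    P=np.stack([x+(np.cos(th)*X-np.sin(th)*Y)/1e3,y+(np.sin(th)*X+np.cos(th)*Y)/1e3,np.full_like(X,.046)],-1)
    M=np.array(c['cam_to_world']); q=(P-M[:3,3])@M[:3,:3]
    p=cv2.remap(I,(c['cx']+c['fx']*q[...,0]/-q[...,2]).astype(np.float32),(c['cy']+c['fy']*q[...,1]/q[...,2]).astype(np.float32),cv2.INTER_CUBIC).clip(0,255).astype(np.uint8)
    cv2.rectangle(p,(int(23*k),int(47*k)),(int(57*k),int(117*k)),(0,0,255),1); out.append(p)
cv2.imwrite('pics/k.png',np.hstack(out))
t=camera('top');s=camera('scene')
for k,x,y in ITEMS[4:]: print(k,np.round(fit([t,s],k,x,y),4))
E
```

```text
top disc [6.1 0.3] 1.0 [-0.8  0.6  0. ] 185.0
top elbow [3.4 3.1] -0.0 [-0.9  0.4 -0.1] 164.0
scene disc [-1.  -0.7] 1.7 [ 1.2 -1.   0.9] 679.5
scene elbow [1.3 0.1] 2.4 [ 1.3 -1.2  0.3] 546.6
bare [ 0.4453 -0.3299 -0.2351 16.9577]
bare [ 0.6034  0.3134  0.0635 10.8283]
```

View pics/k.png

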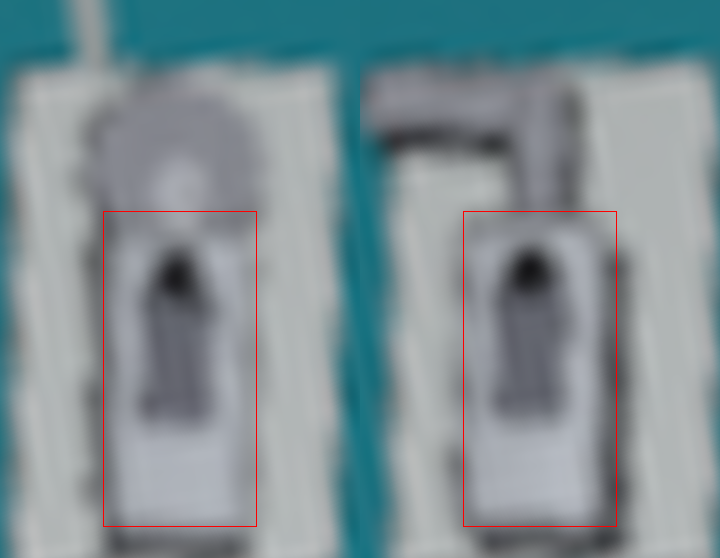

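The elbow now sits within about 2 mm of its outline (recess at (531,340), box centre at 540), the disc is within 1 mm, and the bare bodies are untouched. Handing in.

```bash
python3 -c "from bench import *;print(finish_job())"
```

```text
the job is handed in; nothing more can be done
None
```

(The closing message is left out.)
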